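# Hang the handled pot to dry on the twisted hook

## Task

Take the twisted strap hook off the low bar and hang it over the middle part of the high drying bar. Then pick up the pot with the arched handle and hang it by the middle of that handle in the hook's lower bend, so that it hangs level, still and clear above the drip tray. Leave the other pots and tools where they are.

Things in the scene. Friction and masses are not known exactly. Their poses are not given: they have to be found in the camera images.
- hook: Twisted steel strap hook (about 120 g), 192 mm tall, strap 14 mm wide, 4 mm thick, with a light wooden grip sleeve 16 x 16 x 50 mm round mid-stem. Origin: centre of the sleeve; z up the stem. The upper bend lies in its x-z plane, the lower bend in its y-z plane. It starts hanging on the low bar, its x axis pointing away from the robot, across the bar.
- hook_top (a point): On the hook, 90 mm above its origin: where a bar's centre line lies when the hook hangs on it. The upper bend is an upside-down U, 28 mm wide inside, stem leg on the -x side, free tip on the +x side, 66 mm above the hook's origin; crown 100 mm above it. To unhook: lift by 30 mm or more, then draw towards -x. Axes as hook.
- hook_seat (a point): On the hook, 83 mm below its origin: where a handle's centre line lies in the lower bend, an upright U 30 mm wide inside. Leg at y = +17 mm, jogging to y = 0 from 40 to 26 mm below the origin; free tip at y = -21 mm, 62 mm below it. A handle along x goes in from the -y side over the tip, under the sleeve, then down. Bottom 92 mm below the origin. Axes as hook.
- lowbar: Low stand, fixed: round steel bar 12 mm in diameter along its y, centre line 215 mm above the table, on two posts 200 mm apart (16 mm thick, 227 mm tall, feet 140 mm long in x). Origin on the table under the middle of the bar; x points away from the robot.
- drybar: High drying bar, fixed: round steel bar 12 mm in diameter along its y, centre line 330 mm above the table, on two posts 360 mm apart (16 mm thick, 342 mm tall), with a drip tray 200 x 240 x 16 mm on the table under it. Origin on the table under the middle of the bar; x points away from the robot.
- drybar_mid (a point): Middle of the high bar's centre line, 330 mm above the table; axes as drybar. The hook belongs within 80 mm of it, along the bar.
- pot: Pale ochre clay pot (about 350 g), 120 mm across the rim, 60 mm tall to the rim, 80 mm across the foot, with a rigid arched handle: a round clay bar 10 mm thick along the pot's x, straight and level over its middle 96 mm, coming down at x = +-57 mm to the rim. Origin: centre of the underside. The only one of three front pots with such a handle; the three swap places.
- pot_handle (a point): Middle of the pot's handle, on the bar's centre line, 110 mm above the foot; axes as pot. The handle (x axis) starts pointing away from the robot, within 0.35 rad of straight ahead.
- jar: Bystander: closed pale ochre clay jar with a knob, 90 mm across, 92 mm tall; origin under its centre.
- bowl: Bystander: pale ochre clay bowl, 104 mm across, 55 mm tall; origin under its centre.
- mug: Bystander: white mug, 76 mm across, 85 mm tall; origin under its centre.
- flask: Bystander: white plastic bottle, 60 mm across, 150 mm tall; origin under its centre.
- brush: Bystander: brush lying on the table.
- rib: Bystander: flat wooden scraper 90 x 45 x 8 mm.

How it is judged (in metres and radians):
On the way, in this order (a step that is already met when the one before it is completed fails the run):
1. the hook hangs on the high bar, let go (x of hook_top in the frame of drybar_mid between -0.012 and 0.012 m and z of hook_top in the frame of drybar_mid between -0.012 and 0.012 m and y of hook_top in the frame of drybar_mid between -0.08 and 0.08 m and contact force between hook and drybar above 0.3 N and contact force between hook and the fingers below 0.05 N and angle between hook's own z axis and vertical below 0.3 rad), for 0.3 s.
2. the pot hangs by its handle in the hook's lower bend, let go (x of hook_top in the frame of drybar_mid between -0.012 and 0.012 m and z of hook_top in the frame of drybar_mid between -0.012 and 0.012 m and y of hook_top in the frame of drybar_mid between -0.08 and 0.08 m and contact force between hook and drybar above 0.3 N and contact force between each of hook, pot and the fingers below 0.05 N and y of pot_handle in the frame of hook_seat between -0.014 and 0.014 m and z of pot_handle in the frame of hook_seat between -0.014 and 0.014 m and x of pot_handle in the frame of hook_seat between -0.025 and 0.025 m and contact force between pot and hook above 1 N and angle between pot's own z axis and vertical below 0.3 rad and contact force between pot and drybar below 0.05 N), for 0.3 s.
At the end, for the whole second after the job is handed in: Hook on the high bar (hook_top within 12 mm of its line, 80 mm of its middle), leaning under 0.25 rad; pot in its lower bend (pot_handle within 14 mm of hook_seat in the hook's y and z, 25 mm in x), tilted under 0.3 rad, clear of stand and tray; both released, under 0.05 m/s (all of step 2 and angle between hook's own z axis and vertical below 0.25 rad and linear speed of each of pot, hook below 0.05 m/s); the robot touches nothing.
It fails at once if a bystander is pushed more than 30 mm or tipped (distance of any of jar, bowl, mug, flask, brush, rib from where it was at the start of the episode above 0.03 m or angle between any of jar, bowl, mug, flask's own z axis and vertical above 0.5 rad).
It fails at once if the pot is knocked hard against the high stand (contact force between pot and drybar above 25 N).
It also fails if it takes over 67 s, if anything falls off the work surface, if the arm or the gripper's body presses on something with over 40 N, if the wrist force passes 120 N, or if a joint passes its speed limit or range.

## Robot

A 6-joint arm with a two-finger parallel gripper is mounted at the origin on the work surface. World frame = base frame: x ahead of the robot, y to its left, z up, the work surface at z = 0. Lengths are in mm, angles in rad, forces in N, time in s.
With the tool pointing down it reaches from about 325 to 775 mm from the base axis. Payload 9.3 kg.
Tool frame: the origin (TCP) lies on the centre line of the jaws, within the pads' length; the fingertips stand 25 mm ahead of it and the grasp point (between the pads) lies 6 mm ahead of it; z points along the fingers, y is the direction in which the jaws open and shut (so a half turn about z gives the same grasp; the last joint's range is limited). The gripper opens to 85 mm and grips with 20 to 120 N. Pads are 22 mm wide; open, the fingers measure 114 mm over their backs; the gripper's body (76 mm by 85 mm) begins 54 mm behind the grasp point. The pads swing forward as they close: fully open they stand 13 mm farther back than shut.
Start: joints at [1.064, 0.259, 0.021, 1.334, 0, 1.418], TCP at [190.557, 515.931, 256.279] pointing down, gripper open.
Joint ranges: [-3.04, 3.04], [-0.91, 1.82], [-1.04, 1.36], [-1.92, 1.95], [-1.52, 1.45], [-3.14, 3.14]. Speed limits (rad/s): [2.22, 2.22, 2.79, 3.14, 3.14, 3.14].

## Interface

Orientations are given as a unit quaternion [w, x, y, z].
In Python, from rig import arm gives the robot as it stands.
- The arm moves only by the tool step_arm, never from a script. Its argument "motion" is one flat list of numbers, 7 for each row, row after row: the shift along the tool's x, y, z in mm, then the turn, a rotation vector about the tool's x, y, z in degrees, then the gripper's target within -1 to 1 (shut at 1, half-way at 0, fully open at -1). A call has 1 to 5 rows; each row is the pose to reach, as a shift and turn from the pose measured when the call began, along the tool's axes at that moment; what a row does not reach only later rows make up. A row lasts 1/10 s, in which the tool goes at most 50 mm and 8.59 degrees, less where a joint would pass 70% of its speed; a pose out of reach is approached as far as the arm can. A call with a gripper value outside its range is refused whole. The fingers move at their own pace and stop on an object; "newtons" is the grip in N (left out, the last holds). Time passes only in rows, so rows that repeat a pose let the fingers close. It gives the time, the measured TCP pose, the force and the opening at its end, in the units of the state.
- arm.state(): the state, without advancing time (a new reading comes with each control period).
- arm.read_camera(name): name is "scene" or "side" or "wrist"; returns (picture, depth): 480x640x3 uint8, blue, green, red; 480x640 float32, mm along the optical axis (not along the pixel's ray), 0 where there is no reading.
- arm.camera_model(name): a dict with "mtx" (3x3 intrinsics, pixels), "R" (3x3) and "t" (3): a world point X has camera coordinates R X + t; the wrist camera has in their place "tool_from_camera" (4x4, takes a point from camera to tool coordinates, whose origin is the TCP and whose axes are the flange's). Camera axes: x right, y down, z forward; pixel columns grow to the right and rows downward; lengths in mm; the calibration is good to about 2 mm. A picture is of the moment at which its call begins: read the wrist's pose just before it. camera_model takes no time and is no camera call.
- arm.job_done(): hands the job in, once; it reports no verdict.
The state is a dict: "t": time; "joints": joint angles; "qvel": joint speeds; "joint_torque": joint torques, N m; "ee_pos": TCP position; "ee_rot": TCP orientation; "wrist_force": force on the tool from outside, world axes, zero at the start; "moment": the same for the moment, N m; "gripper_width": finger opening in mm.
Only numpy, scipy, OpenCV 4.12 (cv2) and the standard library are available. Lean on these libraries where they do the work, as an engineer would, in place of code of your own. Each camera call takes 0.05 s, during which the arm holds its last target.

## Working session

There is one attempt and no reset: what is moved stays moved. The work goes in short steps, Python scripts to look and compute and a tool call to move; the robot and the scene stay as the last step left them, time stands still between calls to the robot, and variables do not carry over. Pictures are saved under pics/ and viewed, and the job is handed in when it is done.

Besides the shell and the picture viewer there is one more tool, called after ">>>" in YAML: its name, and indented under it one key for each argument. step_arm: Moves the arm, as the interface text tells. Its arguments: {"type":"object","properties":{"motion":{"type":"array","items":{"type":"number"}},"newtons":{"type":"number"}},"required":["motion"]}

```bash
ls; mkdir -p pics; python3 - <<'E'
from rig import arm
import cv2, numpy as np
np.set_printoptions(precision=4,suppress=True)
print(arm.state())
for n in ("scene","side","wrist"):
    p,d=arm.read_camera(n); cv2.imwrite(f"pics/{n}0.png",p); np.save(f"{n}0.npy",d)
    print(n,arm.camera_model(n))
E
```

```text
pics
{'t': 0.0, 'joints': array([ 1.0644,  0.2592,  0.0208,  1.3337, -0.    ,  1.4182]), 'qvel': array([ 0.0016, -0.0009, -0.0019,  0.0006,  0.0015,  0.0003]), 'joint_torque': array([  0.0033, -55.5639,  34.4533,   0.0139,  -0.0002,   0.    ]), 'ee_pos': array([190.4585, 515.7215, 255.6678]), 'ee_rot': array([-0.0002,  0.176 ,  0.9844, -0.0006]), 'wrist_force': array([-0.2966, -0.6844,  0.893 ]), 'moment': array([-0.0476,  0.0215,  0.0129]), 'gripper_width': 85.25897911284505}
scene {'mtx': array([[493.875 ,   0.    , 315.9484],
       [  0.    , 493.875 , 235.0414],
       [  0.    ,   0.    ,   1.    ]]), 'R': array([[-0.8712,  0.4909, -0.0055],
       [ 0.3739,  0.6564, -0.6552],
       [-0.318 , -0.5729, -0.7554]]), 't': array([ 462.2642,  -75.7811, 1595.437 ])}
side {'mtx': array([[500.5433,   0.    , 320.6128],
       [  0.    , 500.5433, 237.4236],
       [  0.    ,   0.    ,   1.    ]]), 'R': array([[ 0.9324, -0.3615, -0.0048],
       [-0.2396, -0.6079, -0.757 ],
       [ 0.2707,  0.7069, -0.6534]]), 't': array([-485.0298,  298.4272, 1182.8486])}
wrist {'mtx': array([[414.6643,   0.    , 314.1094],
       [  0.    , 414.6643, 230.0331],
       [  0.    ,   0.    ,   1.    ]]), 'tool_from_camera': array([[   0.0006,   -0.9515,   -0.3077,   78.736 ],
       [   1.    ,    0.0005,    0.0005,    0.7396],
       [  -0.0003,   -0.3077,    0.9515, -117.5704],
       [   0.    ,    0.    ,    0.    ,    1.    ]])}
```

View pics/scene0.png

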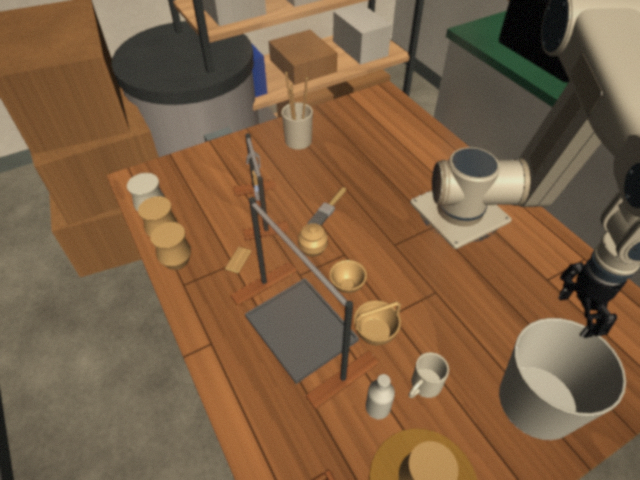

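View pics/side0.png

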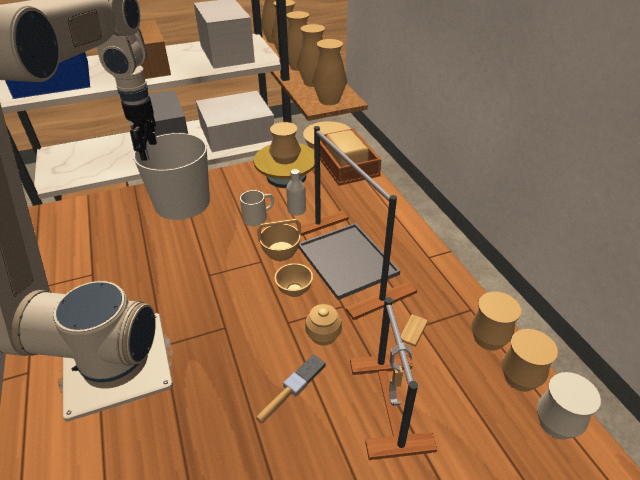

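View pics/wrist0.png

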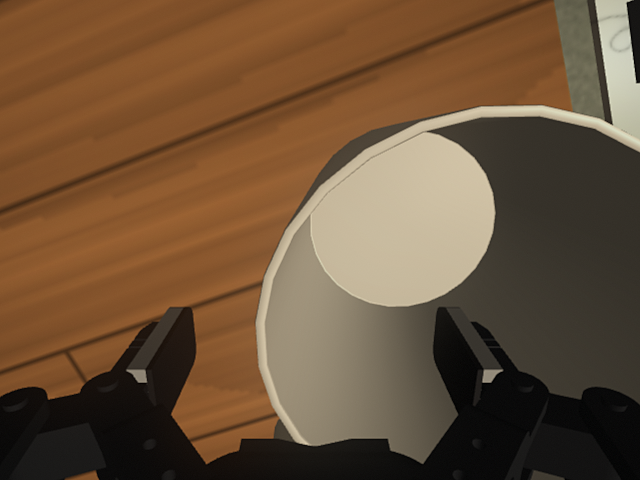

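```bash
cat > h.py <<'E'
import numpy as np, cv2
from scipy.spatial.transform import Rotation as Ro
from rig import arm
np.set_printoptions(precision=4,suppress=True)
def Rt(q): return Ro.from_quat([q[1],q[2],q[3],q[0]])
def cam(name,st=None):
    m=arm.camera_model(name)
    K=np.array(m["mtx"])
    if name=="wrist":
        T=np.array(m["tool_from_camera"]); R=Rt(st["ee_rot"]).as_matrix()
        Rw=R@T[:3,:3]; c=R@T[:3,3]+np.array(st["ee_pos"])
    else:
        Rw=np.array(m["R"]).T; c=-Rw@np.array(m["t"])
    return K,Rw,c   # world = Rw*pc + c
def ray(C,u,v):
    K,Rw,c=C; return c,Rw@np.array([(u-K[0,2])/K[0,0],(v-K[1,2])/K[1,1],1.0])
def plane(C,u,v,z):
    c,d=ray(C,u,v); return c+d*(z-c[2])/d[2]
def cloud(C,D):
    K,Rw,c=C; v,u=np.mgrid[0:D.shape[0],0:D.shape[1]]
    p=np.stack([(u-K[0,2])/K[0,0]*D,(v-K[1,2])/K[1,1]*D,D],-1)
    return p@Rw.T+c
def two(C1,a,C2,b):
    c1,d1=ray(C1,*a);c2,d2=ray(C2,*b)
    s=np.linalg.lstsq(np.stack([d1,-d2],1),c2-c1,rcond=None)[0]
    p,q=c1+s[0]*d1,c2+s[1]*d2
    return (p+q)/2,np.linalg.norm(p-q)
def proj(C,X):
    K,Rw,c=C; p=Rw.T@(np.array(X)-c); return (K@p)[:2]/p[2]
E
python3 - <<'E'
from h import *
for n,box in (("scene",(220,120,200,280)),("side",(230,110,230,360))):
    p=cv2.imread(f"pics/{n}0.png"); x,y,w,h=box
    c=p[y:y+h,x:x+w]; f=min(780/w,590/h); cv2.imwrite(f"pics/{n}0c.png",cv2.resize(c,None,fx=f,fy=f,interpolation=cv2.INTER_CUBIC)); print(n,f)
    C=cam(n);P=cloud(C,np.load(f"{n}0.npy"))
    np.save(n+"P.npy",P)
    print("table z",np.median(P[300:310,100:110,2]))
    pts={"scene":[(250,138),(256,200),(350,303),(348,268),(378,320),(313,230),(300,330)],"side":[(317,130),(392,198),(388,300),(413,385),(400,355),(396,375),(280,228),(293,270),(323,312),(345,260)]}[n]
    for u,v in pts: print((u,v),P[v,u])
E
```

```text
scene 2.107142857142857
table z -750.4322329600279
(250, 138) [ 430.8628 -678.812     3.4209]
(256, 200) [ 565.5153 -323.6327   51.9924]
(350, 303) [623.5457 304.2366 342.5086]
(348, 268) [446.3861  37.0005  32.8108]
(378, 320) [457.145  208.9582   6.6054]
(313, 230) [486.5153 -94.591   89.4772]
(300, 330) [653.3708 131.9476   5.6402]
side 1.6388888888888888
table z 209.5734106429067
(317, 130) [626.2994 295.8811 338.4037]
(392, 198) [667.8387 -57.3342 343.2255]
(388, 300) [ 579.0202 -233.175   228.9153]
(413, 385) [ 530.2846 -425.3501  226.0092]
(400, 355) [ 542.2007 -356.3433  218.72  ]
(396, 375) [ 545.4552 -349.4031  142.6138]
(280, 228) [499.9177 280.3619  47.7714]
(293, 270) [480.9518 106.0651  39.7108]
(323, 312) [ 486.5637 -103.5961   90.7745]
(345, 260) [640.9957 118.2621  10.9908]
```

View pics/scene0c.png

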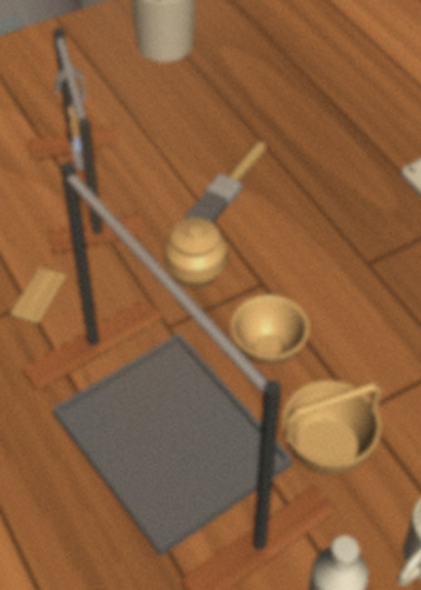

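View pics/side0c.png

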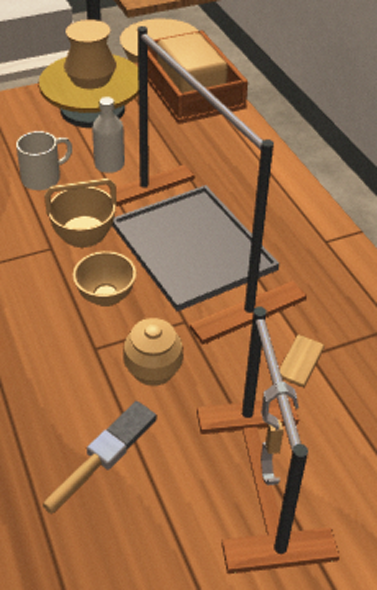

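```bash
python3 - <<'E'
from h import *
for n in("scene","side"):
    P=np.load(n+"P.npy").reshape(-1,3); I=cv2.imread(f"pics/{n}0.png").reshape(-1,3)
    def bar(lo,hi,xr,yr):
        m=(P[:,2]>lo)&(P[:,2]<hi)&(P[:,0]>xr[0])&(P[:,0]<xr[1])&(P[:,1]>yr[0])&(P[:,1]<yr[1])&(I.min(1)>70)
        Q=P[m]
        for _ in range(4):
            A=np.c_[Q[:,1],np.ones(len(Q))]; s=np.linalg.lstsq(A,Q[:,0],rcond=None)[0]
            r=Q[:,0]-A@s; Q=Q[abs(r)<max(8,1.5*r.std())]
        print(n,"bar n",len(Q),"x=",s,"y",Q[:,1].min(),Q[:,1].max(),"z med",np.median(Q[:,2]),np.percentile(Q[:,2],95))
    bar(315,350,(560,740),(-80,320)); bar(205,235,(480,640),(-430,-225))
    # posts tops black
    for nm,(zl,zh,xr,yr) in {"hp":(333,350,(560,740),(-100,340)),"lp":(219,236,(480,640),(-460,-210))}.items():
        m=(P[:,2]>zl)&(P[:,2]<zh)&(P[:,0]>xr[0])&(P[:,0]<xr[1])&(P[:,1]>yr[0])&(P[:,1]<yr[1])&(I.max(1)<60)
        Q=P[m]; ym=np.mean(yr)
        for S in(Q[Q[:,1]<ym],Q[Q[:,1]>ym]):
            if len(S): print(n,nm,len(S),np.median(S,0))
    # objects above the table
    m=((P[:,2]>20)&(P[:,2]<160)&(P[:,0]>300)&(P[:,0]<720)&(abs(P[:,1])<480))
    img=np.zeros((480,640),np.uint8); img[m.reshape(480,640)]=255
    k,l,s,c=cv2.connectedComponentsWithStats(img)
    for i in range(1,k):
        if s[i,4]>80:
            q=P[l.reshape(-1)==i]; print(n,s[i],"c",c[i],"xyz lo",np.percentile(q,3,axis=0),"hi",np.percentile(q,97,axis=0))
E
```

```text
scene bar n 708 x= [ -0.1238 666.7582] y -47.561511496284766 300.7888973623697 z med 334.8489297859901 337.8781480634815
scene bar n 167 x= [  0.2695 644.4815] y -417.2055867017252 -226.23516204349278 z med 220.2344011563447 225.80885010040035
scene hp 1 [674.9571 -47.9131 342.4711]
scene hp 18 [631.7974 310.2867 339.7308]
scene [248 157  19  58 275] c [256.0073 186.6036] xyz lo [ 531.2178 -422.7122   36.7449] hi [ 588.1648 -220.6341  156.9924]
scene [298 222  29  34 746] c [311.9397 239.3592] xyz lo [ 456.6666 -124.9036   27.9877] hi [530.5544 -55.7926  89.9093]
scene [256 251  11  33 187] c [261.0481 266.2995] xyz lo [665.9598 -52.9359  23.4015] hi [680.3368 -42.6115 154.4842]
scene [329 260  37  34 679] c [347.0839 274.4242] xyz lo [423.9681  23.2062  21.6028] hi [517.0632 116.3353  57.789 ]
scene [ 354  301   47   45 1002] c [377.8862 318.6587] xyz lo [428.7067 177.9676  22.839 ] hi [540.978  287.8546 115.6715]
scene [340 351   9  29 187] c [343.4385 364.7647] xyz lo [622.9769 302.1822  24.1199] hi [635.9581 313.0169 157.1765]
scene [ 408  353   41   45 1012] c [428.336  374.6551
[... 1218 characters left out ...]
.1755 277.6073] xyz lo [423.7874  19.0763  21.888 ] hi [513.8002 114.0543  57.9125]
side [ 305  304   37   40 1129] c [322.8955 323.6581] xyz lo [ 446.1859 -143.7574   31.8636] hi [520.4819 -76.0687  91.1152]
side [378 322  12  42 282] c [382.8794 342.3262] xyz lo [ 571.7394 -240.2467   24.9865] hi [ 585.784  -229.9808  156.4905]
side [389 364  14  42 335] c [395.0657 385.4985] xyz lo [ 542.7733 -364.8152   37.0545] hi [ 560.538  -326.8624  155.069 ]
side [284 373  23  20 161] c [294.7329 382.0186] xyz lo [ 354.6848 -234.7323   20.0775] hi [ 396.1074 -195.3836   23.8573]
side [397 406  16  41 323] c [404.2817 426.1734] xyz lo [ 521.6813 -433.3041   23.8213] hi [ 534.3303 -421.9905  156.0722]
```

```bash
cat >> h.py <<'E'
def rot(psi,A):
    f=np.array([np.cos(psi),np.sin(psi),0]);u=np.array([0,0,1.])
    z=np.cos(A)*f-np.sin(A)*u; x=-np.cos(A)*u-np.sin(A)*f
    return Ro.from_matrix(np.stack([x,np.cross(z,x),z],1))
def plan(pos,R,step=45,ang=8,grip=None,nmax=5,st=None):
    "rows towards TCP pos / R(Rotation)"
    st=st or arm.state(); R0=Rt(st["ee_rot"]); p0=np.array(st["ee_pos"])
    d=R0.inv().apply(np.array(pos)-p0); rv=(R0.inv()*R).as_rotvec(degrees=True)
    n=max(1,int(np.ceil(max(np.linalg.norm(d)/step,np.linalg.norm(rv)/ang))))
    print("from",p0,"t",st["t"],"d",d,"rv",rv,"rows needed",n)
    for i in range(1,min(n,nmax)+1):
        print("  ",", ".join(f"{v:.1f}" for v in np.r_[d*i/n,rv*i/n]),",",grip)
def gp(point,R,back=0):  # TCP so that the grasp point is `back` short of point
    return np.array(point)-R.apply([0,0,6+back])
E
python3 - <<'E'
from h import *
R=rot(-.26,.436)
plan([420,150,260],R,grip=-1)
E
```

```text
from [190.4549 515.7633 255.8215] t 0.15 d [-342.0394 -263.5992   -3.9557] rv [ -3.0997 -64.9798  -4.7494] rows needed 10
   -34.2, -26.4, -0.4, -0.3, -6.5, -0.5 , -1
   -68.4, -52.7, -0.8, -0.6, -13.0, -0.9 , -1
   -102.6, -79.1, -1.2, -0.9, -19.5, -1.4 , -1
   -136.8, -105.4, -1.6, -1.2, -26.0, -1.9 , -1
   -171.0, -131.8, -2.0, -1.5, -32.5, -2.4 , -1
```

>>> step_arm:
  motion: [-34,-26,0,0,-6.5,-0.5,-1,-68,-53,-1,-0.6,-13,-1,-1,-103,-79,-1,-1,-19.5,-1.4,-1,-137,-105,-2,-1.2,-26,-2,-1,-171,-132,-2,-1.5,-32.5,-2.4,-1]

```text
t: 0.65
ee_pos: [305.8, 331.4, 258.3]
ee_rot: [0.28, 0.148, 0.948, -0.037]
wrist_force: [1.1, -0.6, -0.4]
gripper_width: 85.3
```

```bash
python3 - <<'E'
from h import *
R=rot(-.26,.436)
print(arm.state()["joints"])
plan([420,150,260],R,grip=-1)
E
```

```text
[ 0.9461 -0.0009 -0.3999  0.962  -0.5365  1.1983]
from [305.8113 331.3732 258.2786] t 0.65 d [-139.3734 -138.4301   85.7346] rv [ -1.5751 -32.2107  -2.3044] rows needed 5
   -27.9, -27.7, 17.1, -0.3, -6.4, -0.5 , -1
   -55.7, -55.4, 34.3, -0.6, -12.9, -0.9 , -1
   -83.6, -83.1, 51.4, -0.9, -19.3, -1.4 , -1
   -111.5, -110.7, 68.6, -1.3, -25.8, -1.8 , -1
   -139.4, -138.4, 85.7, -1.6, -32.2, -2.3 , -1
```

>>> step_arm:
  motion: [-28,-28,17,-0.3,-6.4,-0.5,-1,-56,-55,34,-0.6,-12.9,-0.9,-1,-84,-83,51,-0.9,-19.3,-1.4,-1,-111,-111,69,-1.3,-25.8,-1.8,-1,-139,-138,86,-1.6,-32.2,-2.3,-1]

```text
t: 1.15
ee_pos: [407.6, 175.5, 256.7]
ee_rot: [0.504, 0.114, 0.854, -0.062]
wrist_force: [1.7, 0.8, -0.1]
gripper_width: 85.3
```

```bash
python3 - <<'E'
from h import *
R=rot(-.26,.436)
print(arm.state()["joints"])
plan([420,-300,220],R,grip=-1)
E
```

```text
[ 0.6331 -0.183  -0.9283 -0.0258 -0.7473  0.5472]
from [407.6191 175.5058 256.7208] t 1.15 d [ -36.3982 -456.5659  133.5298] rv [ 0.1983 -3.9286 -0.4669] rows needed 11
   -3.3, -41.5, 12.1, 0.0, -0.4, -0.0 , -1
   -6.6, -83.0, 24.3, 0.0, -0.7, -0.1 , -1
   -9.9, -124.5, 36.4, 0.1, -1.1, -0.1 , -1
   -13.2, -166.0, 48.6, 0.1, -1.4, -0.2 , -1
   -16.5, -207.5, 60.7, 0.1, -1.8, -0.2 , -1
```

```bash
python3 - <<'E'
from h import *
R=rot(-.26,.6)
plan([480,0,270],R,grip=-1)
E
```

```text
from [407.6191 175.5058 256.7208] t 1.15 d [ -68.4622 -150.8061   93.7446] rv [ 0.2359  5.4678 -0.4492] rows needed 5
   -13.7, -30.2, 18.7, 0.0, 1.1, -0.1 , -1
   -27.4, -60.3, 37.5, 0.1, 2.2, -0.2 , -1
   -41.1, -90.5, 56.2, 0.1, 3.3, -0.3 , -1
   -54.8, -120.6, 75.0, 0.2, 4.4, -0.4 , -1
   -68.5, -150.8, 93.7, 0.2, 5.5, -0.4 , -1
```

>>> step_arm:
  motion: [-14,-30,19,0,1,0,-1,-27,-60,38,0,2,0,-1,-41,-90,56,0,3,0,-1,-55,-121,75,0,4,0,-1,-68,-151,94,0,5.5,0,-1]

```text
t: 1.65
ee_pos: [479.6, -1.7, 269.8]
ee_rot: [0.463, 0.117, 0.877, -0.057]
wrist_force: [1.3, 0.6, -0.7]
gripper_width: 85.2
```

```bash
python3 - <<'E'
from h import *
R=rot(-.26,.436)
print(arm.state()["joints"])
plan([440,-290,225],R,grip=-1)
E
```

```text
[-0.1125 -0.2941 -0.9139 -0.0149 -0.1168  0.0915]
from [479.6063  -1.675  269.815 ] t 1.65 d [  14.4799 -289.1999   53.4983] rv [ 0.2395 -9.409  -0.4687] rows needed 7
   2.1, -41.3, 7.6, 0.0, -1.3, -0.1 , -1
   4.1, -82.6, 15.3, 0.1, -2.7, -0.1 , -1
   6.2, -123.9, 22.9, 0.1, -4.0, -0.2 , -1
   8.3, -165.3, 30.6, 0.1, -5.4, -0.3 , -1
   10.3, -206.6, 38.2, 0.2, -6.7, -0.3 , -1
```

>>> step_arm:
  motion: [2,-41,8,0,-1.3,0,-1,4,-83,15,0,-2.7,0,-1,6,-124,23,0,-4,0,-1,8,-165,31,0,-5.4,0,-1,10,-207,38,0,-6.7,0,-1]

```text
t: 2.15
ee_pos: [453.6, -202.2, 243.9]
ee_rot: [0.511, 0.113, 0.85, -0.063]
wrist_force: [1.5, 0.8, -0.2]
gripper_width: 85.2
```

```bash
python3 - <<'E'
from h import *
R=rot(-.26,.436)
print(arm.state()["joints"])
plan([432,-319,182],R,grip=-1)
E
```

```text
[-0.8894 -0.2193 -1.0421 -0.2392  0.5518 -0.3229]
from [ 453.6354 -202.2204  243.9027] t 2.15 d [  49.5035 -118.986    36.4586] rv [ 0.2973 -3.0071 -0.434 ] rows needed 3
   16.5, -39.7, 12.2, 0.1, -1.0, -0.1 , -1
   33.0, -79.3, 24.3, 0.2, -2.0, -0.3 , -1
   49.5, -119.0, 36.5, 0.3, -3.0, -0.4 , -1
```

```bash
python3 - <<'E'
from h import *
R=rot(-.26,.5)
plan([440,-322,182],R,grip=-1)
E
```

```text
from [ 453.6354 -202.2204  243.9027] t 2.15 d [  45.5072 -119.8393   43.9621] rv [ 0.311   0.6598 -0.4242] rows needed 4
   11.4, -30.0, 11.0, 0.1, 0.2, -0.1 , -1
   22.8, -59.9, 22.0, 0.2, 0.3, -0.2 , -1
   34.1, -89.9, 33.0, 0.2, 0.5, -0.3 , -1
   45.5, -119.8, 44.0, 0.3, 0.7, -0.4 , -1
```

>>> step_arm:
  motion: [15,-30,15,0,0.5,0,-1,27,-60,28,0,0.7,0,-1,38,-90,37,0,0.7,-0.3,-1,45,-120,44,0.3,0.7,-0.4,-1]

```text
t: 2.55
ee_pos: [439.4, -323.4, 181.0]
ee_rot: [0.505, 0.112, 0.853, -0.066]
wrist_force: [0.5, 0.8, 0.0]
gripper_width: 85.4
```

```bash
python3 - <<'E'
from h import *
s=arm.state(); print(s["joints"],s["ee_pos"],s["ee_rot"])
for n in("wrist","side"):
    st=arm.state(); p,d=arm.read_camera(n); cv2.imwrite(f"pics/{n}1.png",p); np.save(f"{n}1.npy",d)
    if n=="wrist": import pickle; pickle.dump(st,open("w1.pkl","wb"))
E
```

```text
[-1.1451  0.0513 -1.0143 -0.3517  0.7458 -0.5294] [ 439.394  -323.4276  180.9802] [ 0.5052  0.1124  0.8531 -0.0655]
```

View pics/wrist1.png

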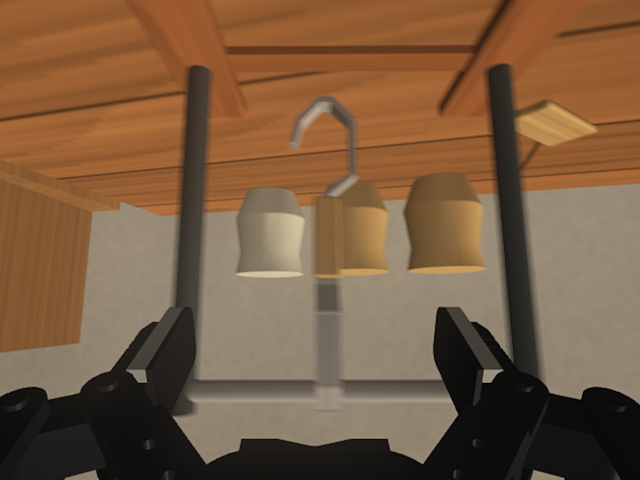

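View pics/side1.png

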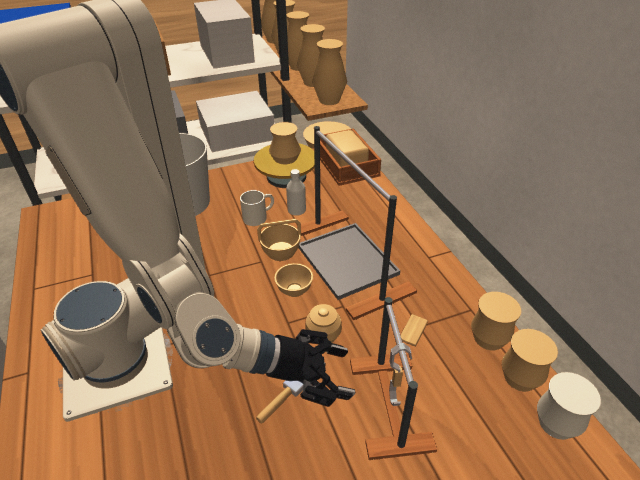

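```bash
python3 - <<'E'
from h import *
import pickle
st=pickle.load(open("w1.pkl","rb")); C=cam("wrist",st); D=np.load("wrist1.npy"); P=cloud(C,D)
for u,v in[(320,205),(328,236),(328,270),(328,340),(328,391),(220,388),(260,388),(380,388),(430,388),(200,200),(502,200),(352,150),(325,108),(296,140)]: print((u,v),P[v,u])
hsv=cv2.cvtColor(cv2.imread("pics/wrist1.png"),cv2.COLOR_BGR2HSV)
m=(D>100)&(D<330)
m2=m&(P[:,:,2]>90)&(P[:,:,2]<160); m2[:, :305]=0; m2[:,350:]=0;m2[:190]=0;m2[285:]=0
vs,us=np.nonzero(m2); print("sleeve px",us.min(),us.max(),vs.min(),vs.max())
Q=P[m2]; print("sleeve",np.percentile(Q,[2,50,98],axis=0))
# bar front line
b=P[380:402,215:310].reshape(-1,3); b2=P[380:402,350:430].reshape(-1,3); B=np.r_[b,b2]; B=B[np.linalg.norm(B-st["ee_pos"],axis=1)<250]
s=np.polyfit(B[:,1],B[:,0],1); print("bar slope",s,"psi",-np.arctan(s[0]), "z range",np.percentile(B[:,2],[2,50,98]))
S=cam("side"); Ps=cloud(S,np.load("side1.npy"))
for u,v in[(399,350),(396,375),(397,385),(398,371),(397,378)]: print("side",(u,v),Ps[v,u])
E
```

```text
(320, 205) [ 542.1155 -346.0886  105.6703]
(328, 236) [ 542.6142 -341.3587  125.0316]
(328, 270) [ 543.4445 -341.7259  145.3479]
(328, 340) [ 531.9541 -339.4052  184.7525]
(328, 391) [ 534.9426 -340.3299  211.7922]
(220, 388) [ 528.6918 -401.5574  211.839 ]
(260, 388) [ 536.9961 -380.6953  212.3553]
(380, 388) [ 551.7954 -314.0806  211.9947]
(430, 388) [ 559.8701 -286.7738  212.1911]
(200, 200) [ 524.0257 -417.5389  102.1182]
(502, 200) [ 576.3329 -237.4303  101.3968]
(352, 150) [ 554.1639 -327.6711   67.4546]
(325, 108) [ 552.17   -344.8561   36.9372]
(296, 140) [ 538.6908 -360.6306   63.2892]
sleeve px 317 347 190 284
sleeve [[ 541.2448 -348.24     96.598 ]
 [ 543.7747 -340.3026  126.6244]
 [ 550.4767 -333.2606  152.1328]]
bar slope [  0.2336 624.6146] psi -0.22949850107530165 z range [209.1714 213.5706 219.1746]
side (399, 350) [ 544.4953 -347.4457  221.7111]
side (396, 375) [ 544.3999 -350.8866  145.249 ]
side (397, 385) [ 551.7266 -349.4938  104.1349]
side (398, 371) [ 548.2147 -349.9587  155.4806]
side (397, 378) [ 547.5745 -351.3658  133.8572]
```

```bash
python3 - <<'E'
from h import *
R=rot(-.265,.5)
plan(gp([550,-344,127],R),R,step=30,grip=-1)
E
```

```text
from [ 439.5507 -325.7291  181.0829] t 2.65 d [ -6.1749  11.0699 117.6821] rv [ 0.1109 -0.1191 -0.0288] rows needed 4
   -1.5, 2.8, 29.4, 0.0, -0.0, -0.0 , -1
   -3.1, 5.5, 58.8, 0.1, -0.1, -0.0 , -1
   -4.6, 8.3, 88.3, 0.1, -0.1, -0.0 , -1
   -6.2, 11.1, 117.7, 0.1, -0.1, -0.0 , -1
```

>>> step_arm:
  motion: [-3,6,29,0,0,0,-1,-5,10,59,0,0,0,-1,-6,11,88,0,0,0,-1,-6,11,118,0,0,0,-1,-6,11,118,0,0,0,-1]

```text
t: 3.15
ee_pos: [547.0, -342.3, 127.9]
ee_rot: [0.504, 0.113, 0.853, -0.065]
wrist_force: [0.6, -0.5, 0.0]
gripper_width: 85.4
```

```bash
python3 - <<'E'
from h import *
R=rot(-.265,.5)
plan(gp([550,-344,127],R),R,step=30,grip=-1)
print(arm.state()["wrist_force"],arm.state()["joints"])
p,d=arm.read_camera("wrist"); cv2.imwrite("pics/wrist2.png",p)
E
```

```text
from [ 547.0473 -342.3498  127.8954] t 3.15 d [-0.7788 -0.8079 -2.6966] rv [ 0.2306 -0.1969 -0.0352] rows needed 1
   -0.8, -0.8, -2.7, 0.2, -0.2, -0.0 , -1
[ 0.5991 -0.4543  0.0441] [-0.9213  0.3098 -0.9379 -0.6386  0.5677 -0.356 ]
```

View pics/wrist2.png

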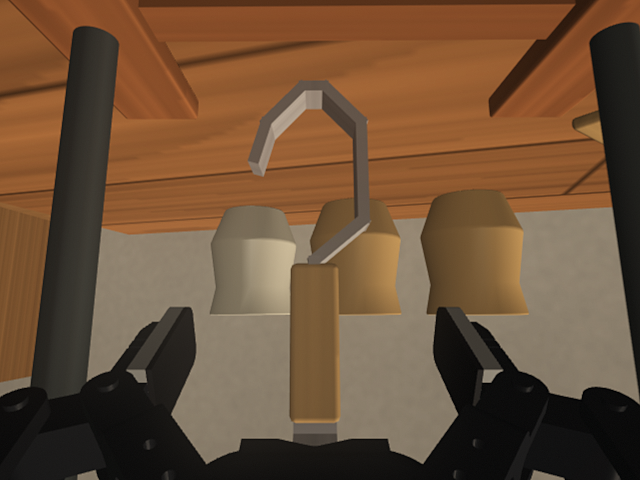

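>>> step_arm:
  motion: [-1,-1,-3,0,0,0,1,-1,-1,-3,0,0,0,1,-1,-1,-3,0,0,0,1,-1,-1,-3,0,0,0,1,-1,-1,-3,0,0,0,1]
  newtons: 50

```text
t: 3.7
ee_pos: [543.4, -342.4, 131.2]
ee_rot: [0.505, 0.113, 0.853, -0.066]
wrist_force: [0.0, -1.6, 1.7]
gripper_width: 15.0
```

>>> step_arm:
  motion: [0,0,0,0,0,0,1,0,0,0,0,0,0,1]

```text
t: 3.9
ee_pos: [543.3, -342.5, 131.3]
ee_rot: [0.505, 0.113, 0.853, -0.066]
wrist_force: [-0.3, 0.1, -0.3]
gripper_width: 15.0
```

```bash
python3 - <<'E'
from h import *
R=rot(-.265,.5)
s=arm.state();print(s["wrist_force"],s["gripper_width"])
p=np.array(s["ee_pos"])
plan(p+[0,0,45],R,step=15,grip=1)
p,d=arm.read_camera("wrist"); cv2.imwrite("pics/wrist3.png",p)
E
```

```text
[-0.275   0.1342 -0.3076] 15.039142022135339
from [ 543.2825 -342.5132  131.2963] t 3.9 d [-39.427    0.0945 -21.6912] rv [ 0.1868 -0.1701 -0.0348] rows needed 4
   -9.9, 0.0, -5.4, 0.0, -0.0, -0.0 , 1
   -19.7, 0.0, -10.8, 0.1, -0.1, -0.0 , 1
   -29.6, 0.1, -16.3, 0.1, -0.1, -0.0 , 1
   -39.4, 0.1, -21.7, 0.2, -0.2, -0.0 , 1
```

View pics/wrist3.png

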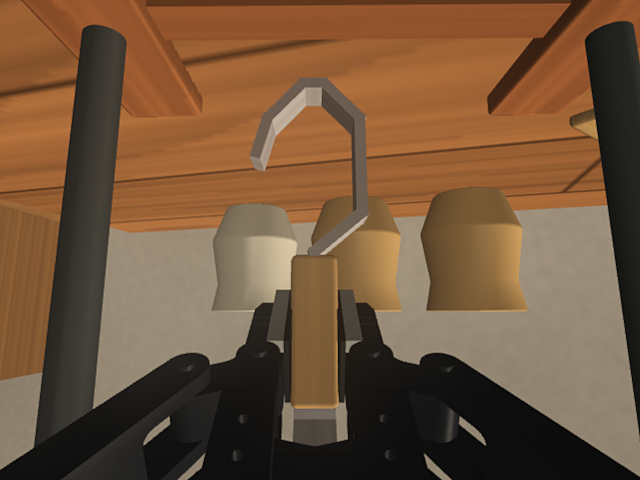

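>>> step_arm:
  motion: [-10,0,-5.4,0,0,0,1,-20,0,-11,0,0,0,1,-30,0,-16,0,0,0,1,-39,0,-22,0,0,0,1,-39,0,-22,0,0,0,1]

```text
t: 4.45
ee_pos: [543.1, -342.6, 177.4]
ee_rot: [0.505, 0.113, 0.853, -0.066]
wrist_force: [-0.0, -0.3, -1.2]
gripper_width: 15.2
```

```bash
python3 - <<'E'
from h import *
s=arm.state();print(s["wrist_force"],s["gripper_width"],s["joints"],s["ee_pos"])
for n in("wrist","side"):
    p,d=arm.read_camera(n); cv2.imwrite(f"pics/{n}4.png",p); np.save(f"{n}4.npy",d)
p=cv2.imread("pics/side4.png")[230:480,270:520]; cv2.imwrite("pics/side4c.png",cv2.resize(p,None,fx=2.3,fy=2.3))
R=rot(-.265,.5)
p=np.array(s["ee_pos"])
plan(p-100*np.array([np.cos(.265),-np.sin(.265),0]),R,step=30,grip=1)
E
```

```text
[-0.0174 -0.2503 -1.2053] 15.165871150766234 [-0.9292  0.1955 -0.8783 -0.4645  0.5739 -0.3611] [ 543.0534 -342.5752  177.3801]
from [ 542.7325 -342.3018  175.8103] t 4.55 d [ 46.6531   0.0835 -88.0333] rv [ 0.1903 -0.1762 -0.0361] rows needed 4
   11.7, 0.0, -22.0, 0.0, -0.0, -0.0 , 1
   23.3, 0.0, -44.0, 0.1, -0.1, -0.0 , 1
   35.0, 0.1, -66.0, 0.1, -0.1, -0.0 , 1
   46.7, 0.1, -88.0, 0.2, -0.2, -0.0 , 1
```

View pics/wrist4.png

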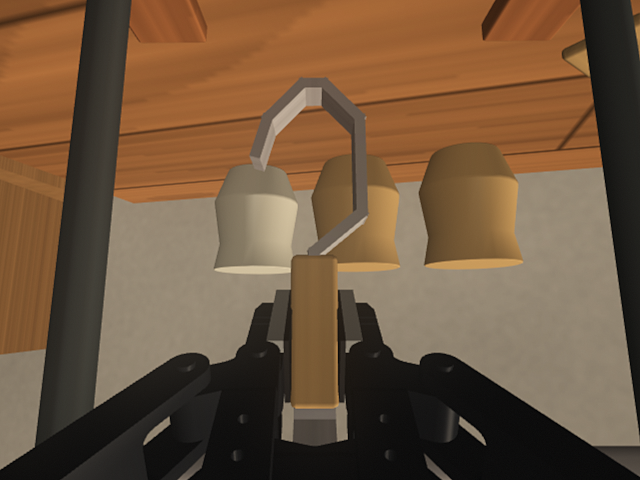

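View pics/side4c.png

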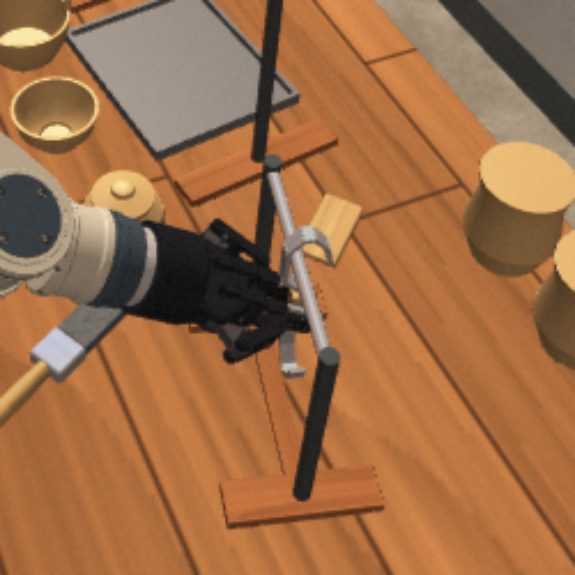

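>>> step_arm:
  motion: [6,0,-11,0,0,0,1,12,0,-22,0,0,0,1,19,0,-37,0,0,0,1,24,0,-47,0,0,0,1,6,0,-60,0,0,0,1]

```text
t: 5.05
ee_pos: [486.8, -326.7, 196.5]
ee_rot: [0.503, 0.115, 0.854, -0.064]
wrist_force: [0.7, -0.0, -1.7]
gripper_width: 15.4
```

```bash
python3 - <<'E'
from h import *
s=arm.state();print(s["wrist_force"],s["gripper_width"],s["joints"],s["ee_pos"])
R=rot(0.0,.5)
plan([510,-180,305],R,step=40,grip=1)
E
```

```text
[ 0.7245 -0.0231 -1.7454] 15.440461101585216 [-1.0258  0.0731 -0.9342 -0.3502  0.6503 -0.4297] [ 486.7667 -326.7042  196.5405]
from [ 486.7667 -326.7042  196.5405] t 5.05 d [-86.2446 148.3773 -66.1166] rv [-13.0662  -0.3929  -7.6209] rows needed 5
   -17.2, 29.7, -13.2, -2.6, -0.1, -1.5 , 1
   -34.5, 59.4, -26.4, -5.2, -0.2, -3.0 , 1
   -51.7, 89.0, -39.7, -7.8, -0.2, -4.6 , 1
   -69.0, 118.7, -52.9, -10.5, -0.3, -6.1 , 1
   -86.2, 148.4, -66.1, -13.1, -0.4, -7.6 , 1
```

>>> step_arm:
  motion: [-22,25,-10,-2.6,0,-1.5,1,-44,50,-20,-5.2,0,-3,1,-62,78,-30,-7.8,0,-4.6,1]

```text
t: 5.35
ee_pos: [510.1, -252.4, 267.2]
ee_rot: [0.507, 0.046, 0.86, -0.026]
wrist_force: [0.4, -0.3, -1.4]
gripper_width: 14.8
```

```bash
python3 - <<'E'
from h import *
s=arm.state();print(s["wrist_force"],s["gripper_width"],s["joints"],s["ee_pos"])
R=rot(0.124,.5)
plan([540,40,310],R,step=40,grip=1)
E
```

```text
[ 0.3833 -0.2706 -1.434 ] 14.769383141020471 [-0.927  -0.0769 -0.8219 -0.0612  0.6957 -0.4795] [ 510.0581 -252.3953  267.2084]
from [ 510.0581 -252.3953  267.2084] t 5.35 d [-36.5365 293.9909 -21.3792] rv [-11.4695  -0.3489  -6.4172] rows needed 8
   -4.6, 36.7, -2.7, -1.4, -0.0, -0.8 , 1
   -9.1, 73.5, -5.3, -2.9, -0.1, -1.6 , 1
   -13.7, 110.2, -8.0, -4.3, -0.1, -2.4 , 1
   -18.3, 147.0, -10.7, -5.7, -0.2, -3.2 , 1
   -22.8, 183.7, -13.4, -7.2, -0.2, -4.0 , 1
```

>>> step_arm:
  motion: [-12,35,-4,-1.4,0,-0.8,1,-20,73,-7,-2.9,0,-1.6,1,-26,110,-10,-4.3,0,-2.4,1,-29,147,-12,-5.7,0,-3.2,1,-31,184,-14,-7.2,0,-4,1]

```text
t: 5.85
ee_pos: [531.2, -68.6, 301.8]
ee_rot: [0.508, -0.016, 0.861, 0.01]
wrist_force: [0.8, 0.9, -1.9]
gripper_width: 15.5
```

```bash
python3 - <<'E'
from h import *
s=arm.state();print(s["wrist_force"],s["gripper_width"],s["joints"],s["ee_pos"])
R=rot(0.124,.5)
plan([535,115,300],R,step=40,grip=1)
E
```

```text
[ 0.8308  0.8623 -1.8588] 15.51789938778548 [-0.5349 -0.2284 -0.853  -0.042   0.4952 -0.3022] [531.188  -68.6008 301.7579]
from [531.188  -68.6008 301.7579] t 5.85 d [ -3.5671 183.3152  10.4735] rv [-4.2599 -0.3018 -2.41  ] rows needed 5
   -0.7, 36.7, 2.1, -0.9, -0.1, -0.5 , 1
   -1.4, 73.3, 4.2, -1.7, -0.1, -1.0 , 1
   -2.1, 110.0, 6.3, -2.6, -0.2, -1.4 , 1
   -2.9, 146.7, 8.4, -3.4, -0.2, -1.9 , 1
   -3.6, 183.3, 10.5, -4.3, -0.3, -2.4 , 1
```

>>> step_arm:
  motion: [-1,37,2,-0.9,0,-0.5,1,-1,73,4,-1.7,0,-1,1,-2,110,6,-2.6,0,-1.4,1,-3,147,8,-3.4,0,-1.9,1,-4,183,10,-4.3,-0.3,-2.4,1]

```text
t: 6.35
ee_pos: [533.7, 115.6, 300.7]
ee_rot: [0.509, -0.054, 0.858, 0.032]
wrist_force: [0.8, -0.5, -1.3]
gripper_width: 15.0
```

>>> step_arm:
  motion: [0,0,0,0,0,0,1]

```text
t: 6.45
ee_pos: [532.4, 119.1, 300.4]
ee_rot: [0.509, -0.056, 0.858, 0.034]
wrist_force: [0.6, -0.2, -0.6]
gripper_width: 15.1
```

```bash
python3 - <<'E'
from h import *
import pickle
s=arm.state();print(s["joints"],s["ee_pos"],s["ee_rot"])
for n in("wrist","side","scene"):
    p,d=arm.read_camera(n); cv2.imwrite(f"pics/{n}5.png",p); np.save(f"{n}5.npy",d)
pickle.dump(s,open("w5.pkl","wb"))
E
```

```text
[ 0.0153 -0.2137 -0.873  -0.1568  0.1015 -0.0549] [532.3792 119.0748 300.3599] [ 0.5092 -0.056   0.8581  0.0336]
```

View pics/wrist5.png

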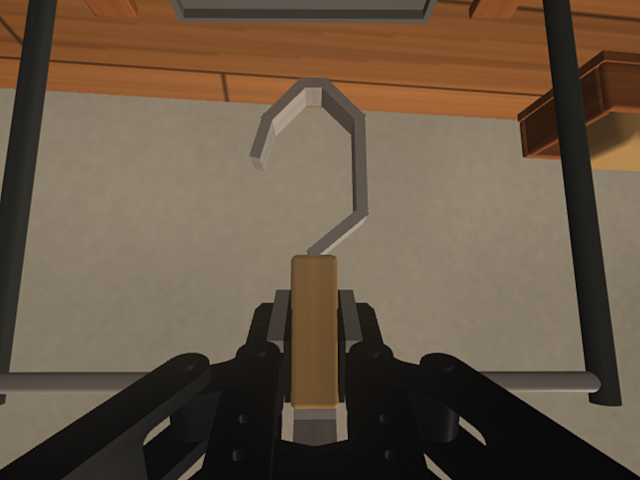

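View pics/side5.png

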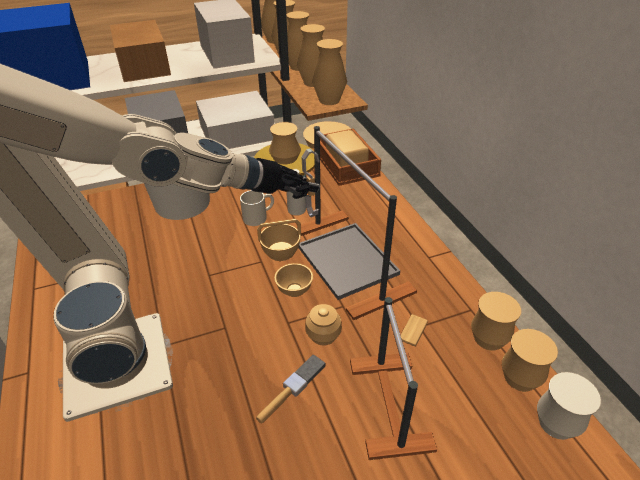

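View pics/scene5.png

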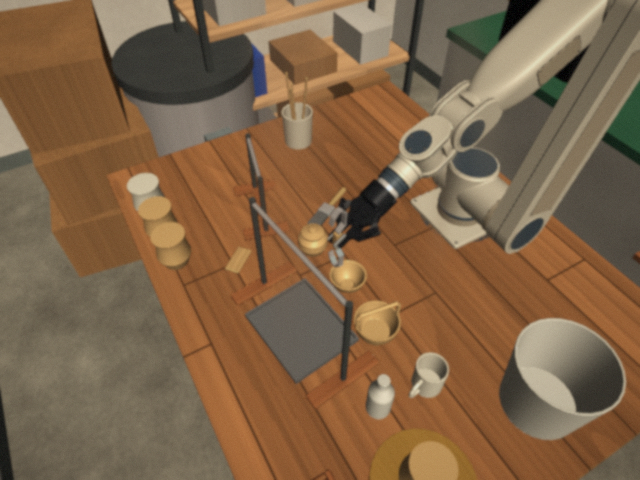

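```bash
python3 - <<'E'
from h import *
import pickle
st=pickle.load(open("w5.pkl","rb")); C=cam("wrist",st); D=np.load("wrist5.npy"); P=cloud(C,D)
B=np.r_[P[370:398,30:140].reshape(-1,3),P[370:396,490:560].reshape(-1,3)]
d=np.r_[D[370:398,30:140].ravel(),D[370:396,490:560].ravel()]
B=B[(d>150)&(d<400)]
s=np.polyfit(B[:,1],B[:,0],1); print(len(B),"bar x=",s,"psi",-np.arctan(s[0]),np.percentile(B,[2,50,98],axis=0))
for seg in (P[370:398,30:140],P[370:396,490:560]):
    dd=np.linalg.norm(seg-st["ee_pos"],axis=-1); q=seg[dd<400]; print(np.median(q,0), np.percentile(q[:,2],[1,99]))
for u,v in[(312,90),(314,330),(314,280),(314,400),(312,97),(360,170),(340,232),(258,155),(25,200),(575,200)]: print((u,v),P[v,u])
E
```

```text
3490 bar x= [ -0.1243 659.4311] psi 0.12370981237930999 [[624.5519 -26.3279 324.3171]
 [656.8234  19.0927 328.7446]
 [664.1985 273.6144 335.1493]]
[658.8256   4.8017 328.1399] [305.4963 335.1805]
[626.9154 254.2765 327.8648] [305.1975 335.2755]
(312, 90) [535.9682 119.4597 206.269 ]
(314, 330) [531.5842 119.5541 294.2985]
(314, 280) [533.2803 119.7943 277.8613]
(314, 400) [532.1138 119.6016 316.1001]
(312, 97) [541.5138 120.1635 206.1006]
(360, 170) [532.5069 136.4618 238.3202]
(340, 232) [533.4379 129.0177 261.051 ]
(258, 155) [536.822   99.8707 232.7778]
(25, 200) [666.9566 -45.5832 220.2697]
(575, 200) [393.0124 101.3066 287.3185]
```

```bash
python3 - <<'E'
from h import *
R=rot(0.124,.5)
s=arm.state(); p=np.array(s["ee_pos"]); print(p)
plan(p+[107,13.4,3],R,step=25,grip=1)
E
```

```text
[533.1029 115.4513 300.4203]
from [533.1029 115.4513 300.4203] t 6.6 d [-54.325   -0.0762  93.2006] rv [0.0692 0.0043 0.0283] rows needed 5
   -10.9, -0.0, 18.6, 0.0, 0.0, 0.0 , 1
   -21.7, -0.0, 37.3, 0.0, 0.0, 0.0 , 1
   -32.6, -0.0, 55.9, 0.0, 0.0, 0.0 , 1
   -43.5, -0.1, 74.6, 0.1, 0.0, 0.0 , 1
   -54.3, -0.1, 93.2, 0.1, 0.0, 0.0 , 1
```

>>> step_arm:
  motion: [-11,0,19,0,0,0,1,-22,0,37,0,0,0,1,-33,0,56,0,0,0,1,-44,0,75,0,0,0,1,-54,0,93,0,0,0,1]

```text
t: 7.1
ee_pos: [640.3, 126.5, 302.6]
ee_rot: [0.509, -0.053, 0.859, 0.031]
wrist_force: [-27.7, -4.2, 3.9]
gripper_width: 15.4
```

>>> step_arm:
  motion: [0,0,0,0,0,0,1]

```text
t: 7.2
ee_pos: [641.5, 124.4, 301.3]
ee_rot: [0.508, -0.051, 0.859, 0.031]
wrist_force: [-0.3, 0.1, -1.6]
gripper_width: 15.0
```

```bash
python3 - <<'E'
from h import *
s=arm.state();print(s["joints"],s["ee_pos"],s["ee_rot"],s["wrist_force"])
p,d=arm.read_camera("scene"); cv2.imwrite("pics/scene6.png",p); np.save("scene6.npy",d)
p2,d2=arm.read_camera("side"); cv2.imwrite("pics/side6.png",p2); np.save("side6.npy",d2)
c=np.hstack([cv2.resize(p[190:330,230:380],(400,373)),cv2.resize(p2[100:240,260:410],(400,373))]); cv2.imwrite("pics/c6.png",c)
R=rot(0.124,.5)
p=np.array(s["ee_pos"])
plan(p+[0,0,-52],R,step=11,grip=1)
E
```

```text
[ 0.0306 -0.0093 -0.7021 -0.1874  0.0783 -0.0428] [641.5463 124.3804 301.3445] [ 0.5077 -0.0515  0.8595  0.0306] [-0.2614  0.067  -1.5842]
from [640.5943 124.2679 301.9508] t 7.3 d [45.6411 -0.001  26.1771] rv [-0.2351 -0.1442 -0.1281] rows needed 5
   9.1, -0.0, 5.2, -0.0, -0.0, -0.0 , 1
   18.3, -0.0, 10.5, -0.1, -0.1, -0.1 , 1
   27.4, -0.0, 15.7, -0.1, -0.1, -0.1 , 1
   36.5, -0.0, 20.9, -0.2, -0.1, -0.1 , 1
   45.6, -0.0, 26.2, -0.2, -0.1, -0.1 , 1
```

View pics/c6.png

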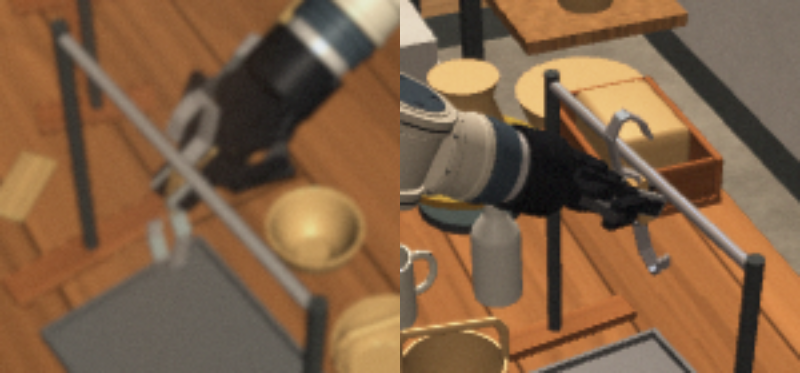

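```bash
python3 - <<'E'
from h import *
for n,pts in (("scene",[(305,227),(300,232),(298,237),(296,241),(311,224)]),("side",[(341,142),(346,142),(350,144),(354,150),(338,150),(339,155)])):
    P=cloud(cam(n),np.load(n+"6.npy"))
    for u,v in pts: print(n,(u,v),P[v,u])
    m=(P[...,2]>362)&(P[...,2]<420)&(P[...,0]>600)&(P[...,0]<700)&(abs(P[...,1]-125)<30)
    print(n,m.sum(),np.percentile(P[m],[0,2,50,98,100],axis=0))
E
```

```text
scene (305, 227) [624.5798 124.6864 391.29  ]
scene (300, 232) [639.4201 130.1831 389.2946]
scene (298, 237) [645.7732 132.6123 379.5166]
scene (296, 241) [651.121  133.1142 370.2799]
scene (311, 224) [589.781   86.5069 345.0459]
scene 174 [[612.2859 115.441  362.3551]
 [614.7206 117.6098 363.293 ]
 [638.1398 126.6099 383.0874]
 [655.1112 133.2473 393.9331]
 [656.3356 133.6501 394.925 ]]
side (341, 142) [622.3001 124.9009 394.5775]
side (346, 142) [636.5084 127.7161 390.0363]
side (350, 144) [644.7406 122.4667 385.6958]
side (354, 150) [849.4286 529.7873  97.5653]
side (338, 150) [613.3977 121.1473 376.9476]
side (339, 155) [614.5591 117.2033 365.1991]
side 112 [[610.9179 110.5761 362.8749]
 [611.5224 111.6338 363.8107]
 [621.2954 118.5566 383.4313]
 [651.5046 129.439  395.2196]
 [653.9084 130.8963 396.2306]]
```

```bash
python3 - <<'E'
from h import *
for n in("scene","side"):
    P=cloud(cam(n),np.load(n+"5.npy"))
    m=(P[...,2]>355)&(P[...,2]<420)&(P[...,0]>500)&(P[...,0]<580)&(abs(P[...,1]-115)<30)
    print(n,m.sum(),np.percentile(P[m],[0,2,50,98,100],axis=0))
st=arm.state();p,d=arm.read_camera("wrist"); cv2.imwrite("pics/wrist6.png",p)
P=cloud(cam("wrist",st),d); print(st["ee_pos"])
for u,v in[(312,90),(314,270),(314,330),(314,280),(314,400),(312,97),(360,170),(340,232),(258,155)]: print((u,v),P[v,u])
E
```

```text
scene 177 [[521.6684 110.2566 356.4885]
 [522.4511 111.4911 357.3577]
 [547.1624 121.1098 380.178 ]
 [562.4387 128.6092 395.3495]
 [563.8849 129.4205 396.0284]]
side 132 [[520.6843 104.7411 356.6292]
 [521.6253 107.1185 357.5332]
 [531.7583 115.1786 380.6925]
 [559.7635 126.3676 395.9329]
 [562.9252 130.6537 396.7308]]
[640.5943 124.2679 301.9508]
(312, 90) [1657.7278  241.2907 -370.02  ]
(314, 270) [643.3379 125.1895 275.8763]
(314, 330) [639.8481 124.7612 295.8951]
(314, 280) [641.5424 124.9721 279.4425]
(314, 400) [634.3902 124.096  316.4734]
(312, 97) [1660.7852  241.6541 -348.4814]
(360, 170) [652.01   144.3018 235.9099]
(340, 232) [647.3639 135.2247 261.5466]
(258, 155) [1659.2863   82.9709 -153.7513]
```

View pics/wrist6.png

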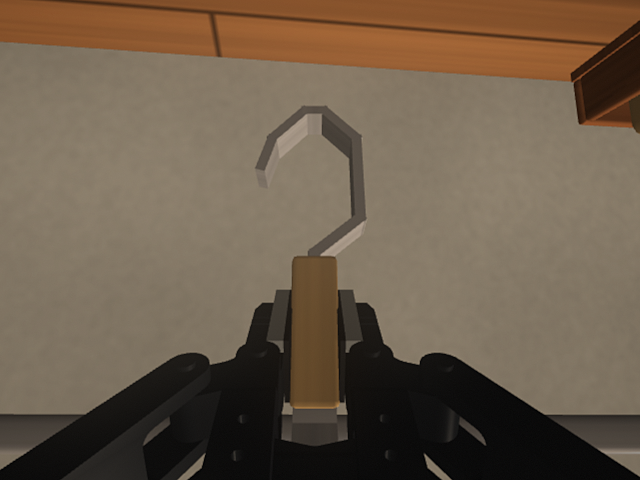

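```bash
python3 - <<'E'
from h import *
R=rot(0.124,.65)
s=arm.state(); p=np.array(s["ee_pos"])
f=np.array([.992,.124,0])
plan(p-50*f+[0,0,4],R,step=25,grip=1)
E
```

```text
from [640.3064 124.6076 302.3104] t 7.35 d [ 20.5397  -0.2326 -45.7457] rv [-0.2064  8.487  -0.135 ] rows needed 3
   6.8, -0.1, -15.2, -0.1, 2.8, -0.0 , 1
   13.7, -0.2, -30.5, -0.1, 5.7, -0.1 , 1
   20.5, -0.2, -45.7, -0.2, 8.5, -0.1 , 1
```

>>> step_arm:
  motion: [7,0,-15,0,0,0,1,14,0,-30,0,4,0,1,20,0,-46,0,8.5,0,1,20,0,-46,0,8.5,0,1,20,0,-46,0,8.5,0,1]

```text
t: 7.85
ee_pos: [591.3, 118.1, 308.3]
ee_rot: [0.446, -0.053, 0.893, 0.026]
wrist_force: [0.1, -0.2, -2.2]
gripper_width: 15.1
```

```bash
python3 - <<'E'
from h import *
st=arm.state();p,d=arm.read_camera("wrist"); cv2.imwrite("pics/wrist7.png",p)
P=cloud(cam("wrist",st),d); print(st["ee_pos"],st["wrist_force"])
Q=[]
for v in range(262,404,6):
    Q.append(P[v,314])
Q=np.array(Q); Q=Q[abs(Q[:,0]-np.median(Q[:,0]))<15]
print("slope dx/dz",np.polyfit(Q[:,2],Q[:,0],1)[0],"z",Q[:,2].min(),Q[:,2].max(),"x at mid",np.median(Q,0))
for n in("scene","side"):
    p,d=arm.read_camera(n); P=cloud(cam(n),d); cv2.imwrite(f"pics/{n}7.png",p)
    m=(P[...,2]>355)&(P[...,2]<420)&(P[...,0]>540)&(P[...,0]<640)&(abs(P[...,1]-115)<30)
    print(n,m.sum(),np.percentile(P[m],[0,2,50,98,100],axis=0))
    # bar at this y
E
```

```text
[591.3071 118.1107 308.3287] [ 0.1253 -0.1819 -2.1979]
slope dx/dz -0.07886562090028101 z 279.2560669874866 323.68269679301966 x at mid [588.5135 118.3675 302.9704]
scene 358 [[540.0462  86.0482 355.0372]
 [540.7419  93.8604 355.3018]
 [576.051  120.569  369.9918]
 [612.874  137.9443 401.0373]
 [614.0502 144.2335 404.08  ]]
side 195 [[540.0742  88.1324 355.0423]
 [540.8416  91.1446 356.1043]
 [575.9946 112.8149 375.2769]
 [610.7588 125.4585 401.4814]
 [613.707  131.1994 402.6062]]
```

View pics/wrist7.png

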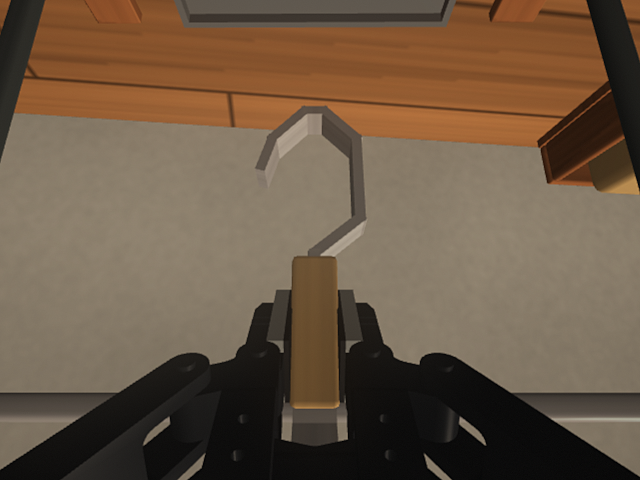

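```bash
python3 - <<'E'
from h import *
R=rot(0.124,.65)
s=arm.state(); p=np.array(s["ee_pos"])
f=np.array([.992,.124,0])
plan(p+[0,0,-24],R,step=12,grip=1)
plan(p+[0,0,-24]+56*f,R,step=18,grip=1)
E
```

```text
from [590.8905 118.4254 306.1005] t 8.0 d [19.1112 -0.0018 14.5177] rv [-0.209   0.0204 -0.1642] rows needed 3
   6.4, -0.0, 4.8, -0.1, 0.0, -0.1 , 1
   12.7, -0.0, 9.7, -0.1, 0.0, -0.1 , 1
   19.1, -0.0, 14.5, -0.2, 0.0, -0.2 , 1
from [590.8905 118.4254 306.1005] t 8.0 d [-14.7534   0.2778  59.0974] rv [-0.209   0.0204 -0.1642] rows needed 4
   -3.7, 0.1, 14.8, -0.1, 0.0, -0.0 , 1
   -7.4, 0.1, 29.5, -0.1, 0.0, -0.1 , 1
   -11.1, 0.2, 44.3, -0.2, 0.0, -0.1 , 1
   -14.8, 0.3, 59.1, -0.2, 0.0, -0.2 , 1
```

>>> step_arm:
  motion: [9,0,7,0,0,0,1,17,0,13,0,0,0,1,17,0,13,0,0,0,1,9,0,25,0,0,0,1,0,0,36,0,0,0,1]

```text
t: 8.5
ee_pos: [620.7, 121.9, 284.9]
ee_rot: [0.444, -0.053, 0.894, 0.027]
wrist_force: [-0.2, -0.1, -1.8]
gripper_width: 15.1
```

>>> step_arm:
  motion: [0,0,0,0,0,0,1,0,0,0,0,0,0,1]

```text
t: 8.7
ee_pos: [621.5, 122.0, 284.9]
ee_rot: [0.444, -0.053, 0.894, 0.027]
wrist_force: [-0.2, -0.4, -1.5]
gripper_width: 15.0
```

```bash
python3 - <<'E'
from h import *
s=arm.state(); p=np.array(s["ee_pos"]);print(s["wrist_force"])
R=rot(0.124,.65)
plan([590.9+56*.992,118.4+7,306.1-22],R,step=9,grip=1)
E
```

```text
[-0.2266 -0.4324 -1.5268]
from [621.5001 122.0305 284.8847] t 8.7 d [-14.5795   0.3742  20.5393] rv [-0.2109  0.0886 -0.1614] rows needed 3
   -4.9, 0.1, 6.8, -0.1, 0.0, -0.1 , 1
   -9.7, 0.2, 13.7, -0.1, 0.1, -0.1 , 1
   -14.6, 0.4, 20.5, -0.2, 0.1, -0.2 , 1
```

>>> step_arm:
  motion: [-5,0,7,0,0,0,1,-10,0,14,0,0,0,1,-14.5,0,20.5,0,0,0,1,-14.5,0,20.5,0,0,0,1,-14.5,0,20.5,0,0,0,1]

```text
t: 9.2
ee_pos: [646.5, 125.0, 283.7]
ee_rot: [0.444, -0.053, 0.894, 0.027]
wrist_force: [-0.3, 0.0, -1.5]
gripper_width: 15.0
```

```bash
python3 - <<'E'
from h import *
s=arm.state(); print(s["ee_pos"],s["wrist_force"])
pp=[]
for n in("scene","side"):
    p,d=arm.read_camera(n); P=cloud(cam(n),d); cv2.imwrite(f"pics/{n}8.png",p); pp.append(p)
    m=(P[...,2]>345)&(P[...,2]<420)&(P[...,0]>590)&(P[...,0]<690)&(abs(P[...,1]-120)<30)
    print(n,m.sum(),np.percentile(P[m],[0,2,50,98,100],axis=0))
c=np.hstack([cv2.resize(pp[0][190:330,230:380],(400,373)),cv2.resize(pp[1][100:240,260:410],(400,373))]); cv2.imwrite("pics/c8.png",c)
E
```

```text
[646.4827 125.021  283.7101] [-0.2914  0.004  -1.5078]
scene 204 [[590.101   91.6963 345.0122]
 [592.0066 101.9697 345.362 ]
 [649.2398 128.4798 362.5571]
 [668.9068 138.4774 378.6276]
 [670.0554 140.2795 381.6051]]
side 128 [[593.1947  97.8434 345.0963]
 [594.6541 101.3503 345.3086]
 [635.7325 119.7303 363.3273]
 [665.287  131.4225 378.6386]
 [667.1156 132.567  379.3086]]
```

View pics/c8.png

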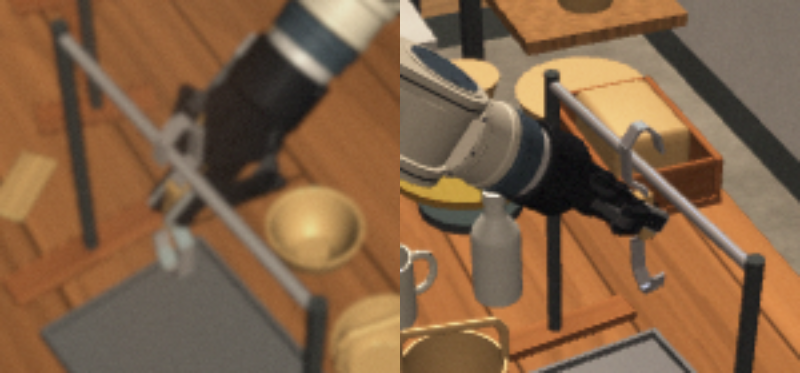

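>>> step_arm:
  motion: [7,0,5,0,0,0,1,14,0,10.5,0,0,0,1,20,0,15,0,0,0,1,25,0,19,0,0,0,1,28,0,21,0,0,0,1]

```text
t: 9.8
ee_pos: [647.1, 125.1, 250.0]
ee_rot: [0.446, -0.053, 0.893, 0.027]
wrist_force: [1.8, -0.5, 8.8]
gripper_width: 14.9
```

>>> step_arm:
  motion: [0,0,0,0,0,0,1]

```text
t: 9.9
ee_pos: [647.4, 125.1, 250.0]
ee_rot: [0.446, -0.053, 0.893, 0.027]
wrist_force: [0.9, -0.7, -1.2]
gripper_width: 15.4
```

```bash
python3 - <<'E'
from h import *
s=arm.state(); print(s["ee_pos"],s["wrist_force"],s["joints"])
pp=[]
for n in("scene","side"):
    p,d=arm.read_camera(n); P=cloud(cam(n),d); pp.append(p)
    m=(P[...,2]>335)&(P[...,2]<420)&(P[...,0]>600)&(P[...,0]<690)&(abs(P[...,1]-120)<15)
    print(n,m.sum(),np.percentile(P[m],[0,2,50,98,100],axis=0))
c=np.hstack([cv2.resize(pp[0][190:330,230:380],(400,373)),cv2.resize(pp[1][100:240,260:410],(400,373))]); cv2.imwrite("pics/c9.png",c)
st=arm.state();p,d=arm.read_camera("wrist")
P=cloud(cam("wrist",st),d); Q=np.array([P[v,314] for v in range(262,404,6)]); Q=Q[abs(Q[:,0]-np.median(Q[:,0]))<15]
print("slope",np.polyfit(Q[:,2],Q[:,0],1)[0],Q.min(0),Q.max(0))
E
```

```text
[647.4332 125.0795 250.0464] [ 0.9274 -0.7179 -1.1685] [ 0.0363  0.0581 -0.6544 -0.0664  0.0664 -0.0502]
scene 84 [[635.882  105.7856 335.2045]
 [636.3033 107.447  335.2947]
 [649.8673 126.14   339.5711]
 [658.9083 134.2907 344.9896]
 [660.6092 134.7597 345.5232]]
side 61 [[631.612  105.0786 335.2065]
 [634.9706 106.0947 335.5377]
 [645.5665 119.4725 339.7323]
 [658.1331 130.7907 346.099 ]
 [659.2122 131.0293 346.2846]]
slope -0.07699992386506743 [643.1747 125.1543 220.7476] [647.349  125.6661 265.3032]
```

View pics/c9.png

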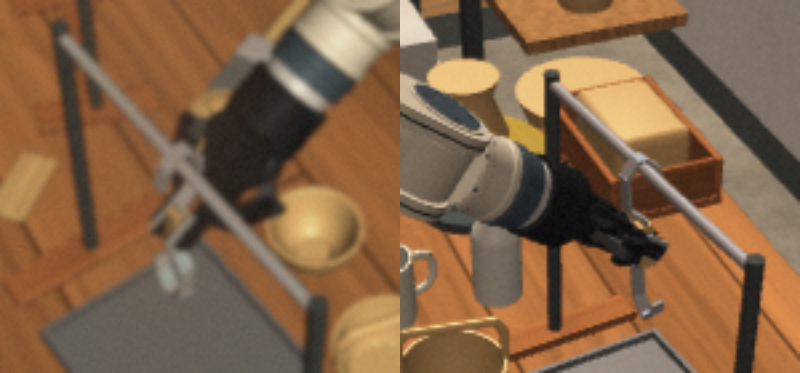

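>>> step_arm:
  motion: [1,0,1,0,0,0,0.5,1,0,1,0,0,0,0.2,1,0,1,0,0,0,-0.1,1,0,1,0,0,0,-0.5,1,0,1,0,0,0,-0.7]

```text
t: 10.55
ee_pos: [647.3, 125.1, 248.6]
ee_rot: [0.446, -0.053, 0.893, 0.027]
wrist_force: [-0.8, -0.0, -0.2]
gripper_width: 72.5
```

```bash
python3 - <<'E'
from h import *
s=arm.state(); print(s["ee_pos"],s["wrist_force"],s["gripper_width"])
st=arm.state();p,d=arm.read_camera("wrist"); cv2.imwrite("pics/wrist10.png",p)
E
```

```text
[647.3325 125.0943 248.5728] [-0.8167 -0.0093 -0.2216] 72.4550444915807
```

View pics/wrist10.png

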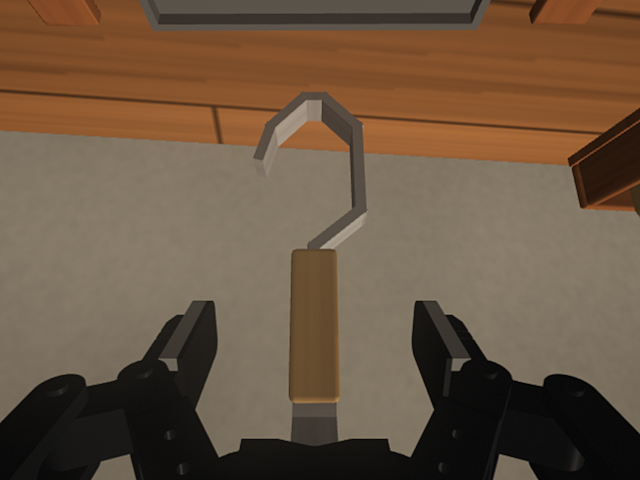

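>>> step_arm:
  motion: [0,0,-20,0,0,0,-1,0,0,-45,0,0,0,-1,0,0,-75,0,0,0,-1,0,0,-105,0,0,0,-1,0,0,-125,0,0,0,-1]

```text
t: 11.1
ee_pos: [546.9, 113.2, 325.2]
ee_rot: [0.446, -0.054, 0.893, 0.027]
wrist_force: [-0.3, 0.3, -0.7]
gripper_width: 85.3
```

>>> step_arm:
  motion: [0,0,0,0,0,0,-1]

```text
t: 11.2
ee_pos: [546.0, 113.1, 327.7]
ee_rot: [0.448, -0.054, 0.892, 0.026]
wrist_force: [-0.4, 0.5, -0.2]
gripper_width: 85.2
```

```bash
python3 - <<'E'
from h import *
import pickle
st=arm.state(); print(st["ee_pos"],st["joints"])
for n in("wrist","side","scene"):
    p,d=arm.read_camera(n); cv2.imwrite(f"pics/{n}11.png",p); np.save(f"{n}11.npy",d)
pickle.dump(st,open("w11.pkl","wb"))
P=cloud(cam("wrist",st),np.load("wrist11.npy"));np.save("P11.npy",P)
E
```

```text
[545.991  113.1375 327.7213] [ 0.0116 -0.207  -0.6663  0.1835  0.0862 -0.0653]
```

View pics/wrist11.png

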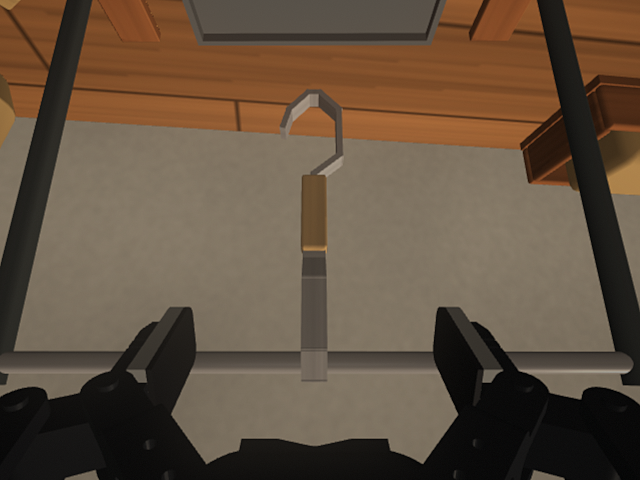

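View pics/side11.png

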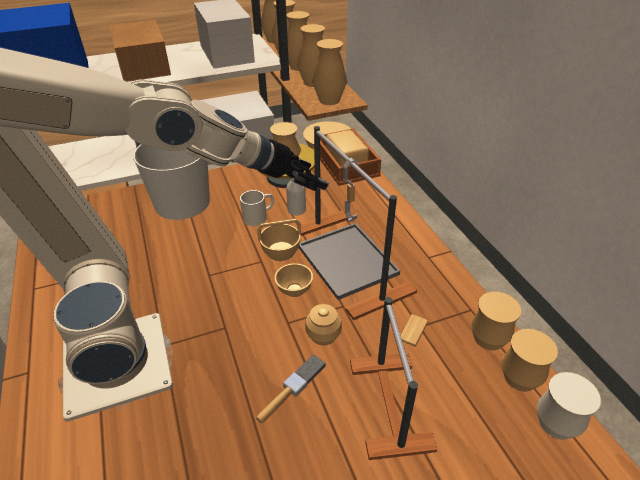

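```bash
python3 - <<'E'
from h import *
P=np.load("P11.npy")
for nm,(u,v) in dict(slb=(314,180),slm=(314,212),slt=(314,245),stem=(314,310),crown=(314,372),bot=(315,97),leg=(339,130),jog=(326,163),tip=(286,128),barL=(230,362),barR=(400,362),postL=(55,150),postR=(585,150)).items(): print(nm,(u,v),P[v,u])
E
```

```text
slb (314, 180) [644.2191 125.5372 219.4886]
slm (314, 212) [643.6355 125.4747 241.5678]
slt (314, 245) [642.4395 125.3383 263.2262]
stem (314, 310) [630.683  123.9347 303.4516]
crown (314, 372) [638.3551 124.8715 335.2019]
bot (315, 97) [649.9031 126.906  152.5259]
leg (339, 130) [642.8863 142.1679 182.4215]
jog (326, 163) [644.9961 133.4964 206.4706]
tip (286, 128) [651.55   107.2062 178.0795]
barL (230, 362) [648.7704  79.6581 330.032 ]
barR (400, 362) [636.4621 171.9884 330.0283]
postL (55, 150) [668.3727 -44.6577 195.9121]
postR (585, 150) [620.4582 299.0819 199.4181]
```

```bash
python3 - <<'E'
from h import *
for n in("scene","side"):
    D=np.load(n+"0.npy");P=cloud(cam(n),D)
    m=(P[...,2]>108)&(P[...,2]<125)&(P[...,0]>400)&(P[...,0]<560)&(P[...,1]>160)&(P[...,1]<300)
    Q=P[m]; c=Q.mean(0); w,V=np.linalg.eigh(np.cov((Q-c)[:,:2].T)); d=V[:,1]*np.sign(V[0,1]); s=(Q-c)[:,:2]@d
    print(n,len(Q),"c",c,"dir",d,"ang",np.arctan2(d[1],d[0]),"ext",s.min(),s.max(), "midpt",c[:2]+d*(s.min()+s.max())/2)
E
```

```text
scene 164 c [486.0905 232.998  113.5269] dir [ 0.9898 -0.1423] ang -0.14273499445437396 ext -55.8641924352907 53.825770606137446 midpt [485.0817 233.143 ]
side 135 c [482.0935 228.1606 113.3273] dir [ 0.9887 -0.1501] ang -0.15063502946441656 ext -53.647635028835765 55.87390038875186 midpt [483.194  227.9935]
```

```bash
python3 - <<'E'
from h import *
R=rot(-.147,.95)
plan(gp([452,235,110],R,100),R,step=40,grip=-1)
E
```

```text
from [547.1901 113.1488 325.0365] t 11.35 d [186.6998 148.6093 -34.28  ] rv [10.7014 17.4491 10.9751] rows needed 7
   26.7, 21.2, -4.9, 1.5, 2.5, 1.6 , -1
   53.3, 42.5, -9.8, 3.1, 5.0, 3.1 , -1
   80.0, 63.7, -14.7, 4.6, 7.5, 4.7 , -1
   106.7, 84.9, -19.6, 6.1, 10.0, 6.3 , -1
   133.4, 106.1, -24.5, 7.6, 12.5, 7.8 , -1
```

>>> step_arm:
  motion: [27,21,-5,1.5,2.5,1.6,-1,53,42,-10,3,5,3,-1,80,64,-15,4.6,7.5,4.7,-1,107,85,-20,6,10,6.3,-1,133,106,-25,7.6,12.5,7.8,-1]

```text
t: 11.85
ee_pos: [434.7, 207.1, 231.9]
ee_rot: [0.345, 0.035, 0.938, -0.009]
wrist_force: [0.4, 1.3, -0.3]
gripper_width: 85.0
```

```bash
python3 - <<'E'
from h import *
R=rot(-.147,.95)
print(arm.state()["joints"])
plan(gp([452,235,110],R,100),R,step=40,grip=-1)
E
```

```text
[ 0.4491 -0.1457 -0.7069  0.3716 -0.3234  0.4155]
from [434.7078 207.1377 231.8728] t 11.85 d [58.4613 33.4258 -2.6262] rv [2.9691 4.8033 3.163 ] rows needed 2
   29.2, 16.7, -1.3, 1.5, 2.4, 1.6 , -1
   58.5, 33.4, -2.6, 3.0, 4.8, 3.2 , -1
```

>>> step_arm:
  motion: [29,17,-1,1.5,2.4,1.6,-1,58,33,-3,3,4.8,3.2,-1,58,33,-3,3,4.8,3.2,-1]

```text
t: 12.15
ee_pos: [389.4, 245.4, 193.7]
ee_rot: [0.302, 0.069, 0.951, -0.024]
wrist_force: [0.2, 0.2, -0.0]
gripper_width: 85.4
```

```bash
python3 - <<'E'
from h import *
st=arm.state();print(st["joints"],st["ee_pos"])
p,d=arm.read_camera("wrist"); cv2.imwrite("pics/wrist12.png",p); P=cloud(cam("wrist",st),d); np.save("P12.npy",P)
m=(P[...,2]>100)&(P[...,2]<122)&(P[...,0]>400)&(P[...,0]<560)&(P[...,1]>180)&(P[...,1]<280)
Q=P[m]; c=Q.mean(0); w,V=np.linalg.eigh(np.cov((Q-c)[:,:2].T)); d=V[:,1]*np.sign(V[0,1]); s=(Q-c)[:,:2]@d
print(len(Q),"c",c,"ang",np.arctan2(d[1],d[0]),"ext",s.min(),s.max(), "midpt",c[:2]+d*(s.min()+s.max())/2,np.percentile(Q[:,2],[2,50,98]))
E
```

```text
[ 0.6152 -0.0708 -0.6871  0.483  -0.4117  0.6592] [389.4397 245.4265 193.6768]
1907 c [459.1239 235.377  111.8964] ang -0.14624308031292493 ext -40.465812610650886 72.90382064725836 midpt [475.1697 233.0135] [101.096  113.6958 115.5593]
```

View pics/wrist12.png

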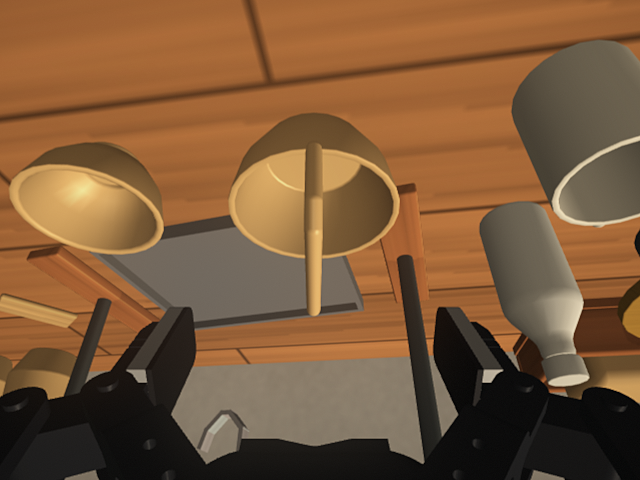

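```bash
python3 - <<'E'
from h import *
from scipy.optimize import least_squares
P=np.load("P12.npy")
m=(P[...,2]>57.5)&(P[...,2]<64)&(P[...,0]>400)&(P[...,0]<570)&(P[...,1]>160)&(P[...,1]<300); m[:, :220]=0
Q=P[m]; f=lambda p:np.hypot(Q[:,0]-p[0],Q[:,1]-p[1])-p[2]
r=least_squares(f,[482,231,58],loss="soft_l1"); print(len(Q),r.x,np.abs(r.fun).mean())
for n in("scene","side"):
    P=cloud(cam(n),np.load(n+"0.npy"))
    m=(P[...,2]>57)&(P[...,2]<66)&(P[...,0]>400)&(P[...,0]<570)&(P[...,1]>160)&(P[...,1]<300)
    Q=P[m]; r=least_squares(f,[482,231,58],loss="soft_l1"); print(n,len(Q),r.x)
P=np.load("P12.npy")
for v in range(140,316,12): print(v,P[v,314], end=";")
E
```

```text
2941 [480.213  232.2731  56.8653] 1.2733012686382712
scene 227 [484.1758 232.714   56.9927]
side 174 [482.8292 228.266   56.4301]
140 [424.1144 240.6219  51.5497];152 [420.8212 241.1504  65.6603];164 [420.6638 241.2069  75.5911];176 [420.9324 241.1982  84.6152];188 [421.0236 241.2146  93.3979];200 [421.6631 241.1479 101.3026];212 [425.0928 240.665  106.5832];224 [428.9798 240.114  111.4788];236 [433.8701 239.4141 115.6529];248 [445.4734 237.7188 115.2953];260 [457.7946 235.9194 115.131 ];272 [471.7352 233.8824 114.6588];284 [484.3828 232.0393 115.6847];296 [500.865  229.6316 115.2913];308 [518.2787 227.0892 115.2958];
```

```bash
python3 - <<'E'
from h import *
R=rot(-.146,.95)
plan(gp([449,237.3,110],R,0),R,step=28,grip=-1)
E
```

```text
from [390.6291 244.9724 194.8601] t 12.2 d [ 1.2205  1.0318 97.2702] rv [-0.0747 -0.1507  0.1657] rows needed 4
   0.3, 0.3, 24.3, -0.0, -0.0, 0.0 , -1
   0.6, 0.5, 48.6, -0.0, -0.1, 0.1 , -1
   0.9, 0.8, 73.0, -0.1, -0.1, 0.1 , -1
   1.2, 1.0, 97.3, -0.1, -0.2, 0.2 , -1
```

>>> step_arm:
  motion: [0,0,24,0,0,0,-1,1,1,49,0,0,0,-1,1,1,73,0,0,0,-1,1,1,97,0,0,0,-1,1,1,97,0,0,0,-1]

```text
t: 12.7
ee_pos: [446.6, 236.3, 112.9]
ee_rot: [0.302, 0.069, 0.95, -0.025]
wrist_force: [0.3, -0.6, 0.2]
gripper_width: 85.6
```

```bash
python3 - <<'E'
from h import *
R=rot(-.146,.95)
plan(gp([449,237.3,110],R,0),R,step=28,grip=-1)
p,d=arm.read_camera("wrist"); cv2.imwrite("pics/wrist13.png",p)
E
```

```text
from [446.5816 236.322  112.9081] t 12.7 d [-0.1312  1.3091 -2.3318] rv [-0.245  -0.2814  0.1622] rows needed 1
   -0.1, 1.3, -2.3, -0.2, -0.3, 0.2 , -1
```

View pics/wrist13.png

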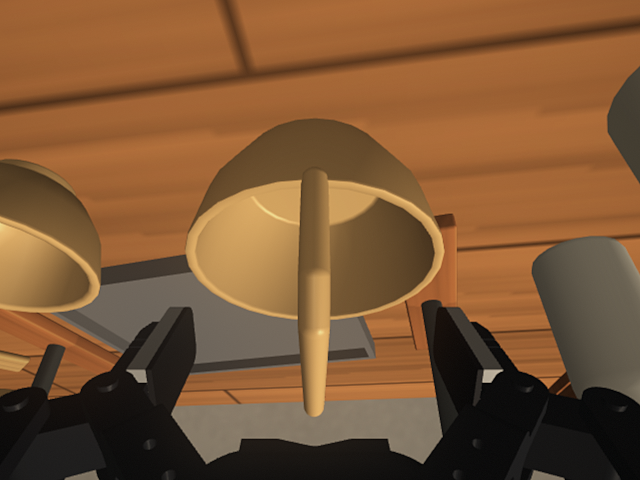

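>>> step_arm:
  motion: [0,1,-2,0,0,0,0.3,0,1,-2,0,0,0,1,0,1,-2,0,0,0,1,0,1,-2,0,0,0,1,0,1,-2,0,0,0,1]
  newtons: 100

```text
t: 13.25
ee_pos: [445.1, 237.9, 116.2]
ee_rot: [0.303, 0.069, 0.95, -0.024]
wrist_force: [-1.4, -3.2, 2.4]
gripper_width: 12.4
```

>>> step_arm:
  motion: [0,0,0,0,0,0,1,0,0,0,0,0,0,1]

```text
t: 13.45
ee_pos: [445.0, 237.9, 116.3]
ee_rot: [0.303, 0.069, 0.95, -0.024]
wrist_force: [-1.6, -1.9, 2.7]
gripper_width: 7.3
```

```bash
python3 - <<'E'
from h import *
s=arm.state(); print(s["wrist_force"],s["gripper_width"],s["joints"])
R=rot(-.146,.95); p=np.array(s["ee_pos"])
plan(p+[0,0,60],R,step=15,grip=1)
E
```

```text
[-1.5716 -1.8531  2.6969] 7.345127635342084 [ 0.5171  0.0887 -0.7789  0.195  -0.3673  0.5652]
from [444.9924 237.8598 116.3268] t 13.45 d [-34.7384  -0.2565 -48.9201] rv [-0.194  -0.1902  0.1499] rows needed 4
   -8.7, -0.1, -12.2, -0.0, -0.0, 0.0 , 1
   -17.4, -0.1, -24.5, -0.1, -0.1, 0.1 , 1
   -26.1, -0.2, -36.7, -0.1, -0.1, 0.1 , 1
   -34.7, -0.3, -48.9, -0.2, -0.2, 0.1 , 1
```

>>> step_arm:
  motion: [-5,0,-7,0,0,0,1,-10,0,-14,0,0,0,1,-17,0,-24,0,0,0,1,-23,0,-33,0,0,0,1,-29,0,-41,0,0,0,1]

```text
t: 13.95
ee_pos: [444.8, 238.2, 167.6]
ee_rot: [0.303, 0.069, 0.95, -0.024]
wrist_force: [-0.3, 0.4, -3.7]
gripper_width: 7.2
```

```bash
python3 - <<'E'
from h import *
s=arm.state(); print(s["wrist_force"],s["gripper_width"],s["joints"],s["ee_pos"])
st=arm.state(); p,d=arm.read_camera("wrist"); cv2.imwrite("pics/wrist14.png",p); 
p,d=arm.read_camera("side"); cv2.imwrite("pics/side14.png",cv2.resize(p[130:330,180:400],None,fx=2.6,fy=2.6))
E
```

```text
[-0.3447  0.4151 -3.7175] 7.157687407390344 [ 0.5179  0.0161 -0.689   0.3575 -0.3672  0.5658] [444.773  238.2033 167.5918]
```

View pics/wrist14.png

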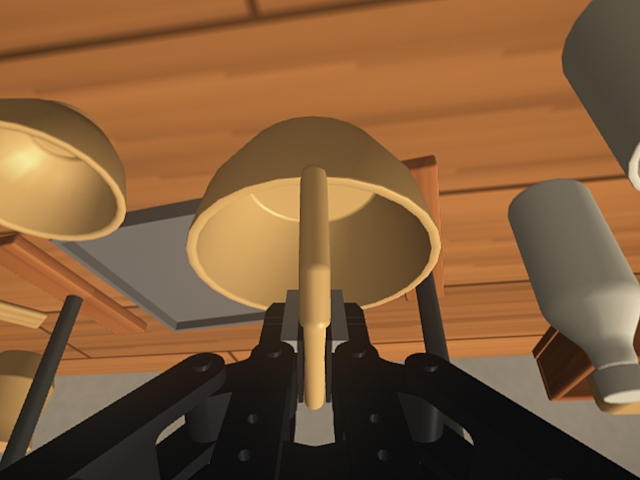

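View pics/side14.png

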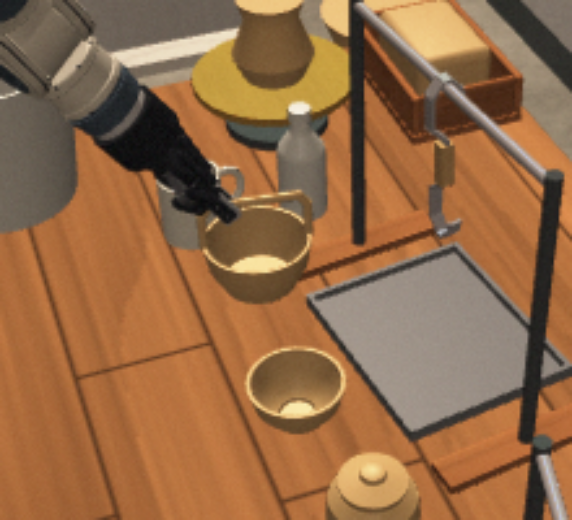

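```bash
cat >> h.py <<'E'
def tcp_for_mid(mid,psi=.124):
    return np.array(mid,float)-36.9*np.array([np.cos(psi),np.sin(psi),0])+[0,0,6.1]
E
python3 - <<'E'
from h import *
R=rot(.124,.95)
plan(tcp_for_mid([545,55,198]),R,step=35,grip=1)
E
```

```text
from [445.524  238.5333 168.4769] t 14.05 d [ -93.302  -177.0654   23.3114] rv [ -9.0905  -0.0886 -12.4944] rows needed 6
   -15.6, -29.5, 3.9, -1.5, -0.0, -2.1 , 1
   -31.1, -59.0, 7.8, -3.0, -0.0, -4.2 , 1
   -46.7, -88.5, 11.7, -4.5, -0.0, -6.2 , 1
   -62.2, -118.0, 15.5, -6.1, -0.1, -8.3 , 1
   -77.8, -147.6, 19.4, -7.6, -0.1, -10.4 , 1
```

>>> step_arm:
  motion: [-18,-22,-5,-1,0,-1.5,1,-40,-50,-6,-2.7,0,-4,1,-56,-82,-1,-4.5,0,-6.2,1,-70,-114,7,-6,0,-8.3,1,-82,-146,14,-7.6,0,-10.4,1]

```text
t: 14.55
ee_pos: [498.3, 82.1, 205.3]
ee_rot: [0.305, -0.039, 0.952, 0.012]
wrist_force: [0.6, 0.4, -4.2]
gripper_width: 7.0
```

```bash
python3 - <<'E'
from h import *
R=rot(.124,.95)
print(arm.state()["joints"],arm.state()["wrist_force"])
plan(tcp_for_mid([545,50,198]),R,step=25,grip=1)
E
```

```text
[-0.0419 -0.1129 -0.7134  0.3537  0.0714 -0.1006] [ 0.5508  0.3811 -4.2111]
from [498.3246  82.0594 205.3252] t 14.55 d [ -5.0188 -37.3199   5.0971] rv [-1.4248 -0.0298 -1.98  ] rows needed 2
   -2.5, -18.7, 2.5, -0.7, -0.0, -1.0 , 1
   -5.0, -37.3, 5.1, -1.4, -0.0, -2.0 , 1
```

>>> step_arm:
  motion: [-3,-19,3,-0.7,0,-1,1,-5,-37,5,-1.4,0,-2,1,-5,-41,5,-1.4,0,-2,1,-5,-41,5,-1.4,0,-2,1]

```text
t: 14.95
ee_pos: [508.4, 41.1, 203.7]
ee_rot: [0.304, -0.058, 0.951, 0.018]
wrist_force: [-0.3, -0.1, -2.8]
gripper_width: 7.2
```

```bash
python3 - <<'E'
from h import *
R=rot(.124,.95)
plan(tcp_for_mid([661.5,38.5,193]),R,step=25,grip=1)
E
```

```text
from [508.3722  41.074  203.7234] t 14.95 d [-90.7827 -21.2214  70.394 ] rv [-0.092  -0.0882 -0.1003] rows needed 5
   -18.2, -4.2, 14.1, -0.0, -0.0, -0.0 , 1
   -36.3, -8.5, 28.2, -0.0, -0.0, -0.0 , 1
   -54.5, -12.7, 42.2, -0.1, -0.1, -0.1 , 1
   -72.6, -17.0, 56.3, -0.1, -0.1, -0.1 , 1
   -90.8, -21.2, 70.4, -0.1, -0.1, -0.1 , 1
```

>>> step_arm:
  motion: [-18,-6,14,0,0,0,1,-36,-12,28,0,0,0,1,-55,-17,42,0,0,0,1,-73,-20,56,0,0,0,1,-91,-21,70,0,0,0,1]

```text
t: 15.45
ee_pos: [625.3, 35.6, 199.0]
ee_rot: [0.304, -0.058, 0.951, 0.019]
wrist_force: [-0.9, -0.7, -2.8]
gripper_width: 7.0
```

>>> step_arm:
  motion: [0,0,0,0,0,0,1]

```text
t: 15.55
ee_pos: [627.2, 37.0, 198.7]
ee_rot: [0.304, -0.059, 0.951, 0.019]
wrist_force: [-0.7, 0.6, -2.7]
gripper_width: 7.0
```

```bash
python3 - <<'E'
from h import *
s=arm.state(); print(s["ee_pos"],s["wrist_force"],s["joints"])
pp=[]
for n in("scene","side"):
    p,d=arm.read_camera(n); np.save(n+"15.npy",d); cv2.imwrite(f"pics/{n}15.png",p); pp.append(p)
c=np.hstack([cv2.resize(pp[0][180:340,210:380],(400,376)),cv2.resize(pp[1][120:300,280:471],(400,376))]); cv2.imwrite("pics/c15.png",c)
p,d=arm.read_camera("wrist"); np.save("wrist15.npy",d); cv2.imwrite("pics/wrist15.png",p)
import pickle; pickle.dump(s,open("w15.pkl","wb"))
E
```

```text
[627.2148  36.9674 198.7251] [-0.6833  0.6223 -2.7289] [-0.1405  0.1109 -0.5059  0.352   0.152  -0.2167]
```

View pics/c15.png

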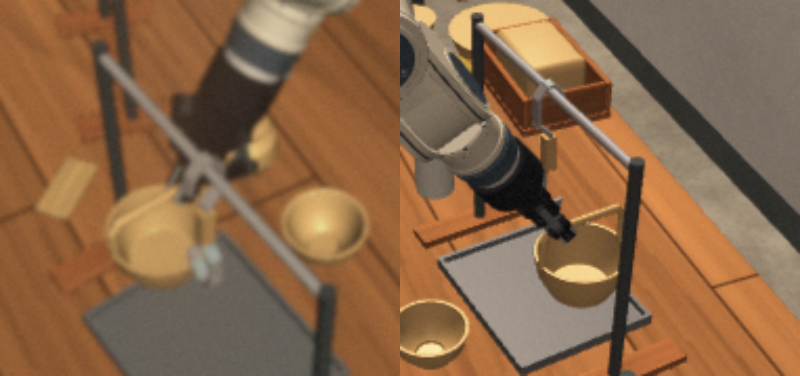

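View pics/wrist15.png

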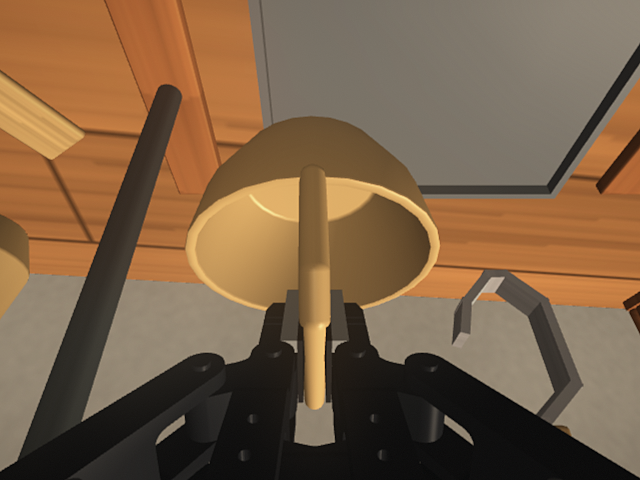

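```bash
python3 - <<'E'
from h import *
import pickle
st=arm.state(); print(st["ee_pos"])
st=pickle.load(open("w15.pkl","rb")); P=cloud(cam("wrist",st),np.load("wrist15.npy"))
f=np.array([np.cos(.124),np.sin(.124),0]); l=np.array([-f[1],f[0],0])
o=np.array([651.3,126.4,241])
def rel(p): d=np.array(p)-o; return np.array([d@f,d@l,d[2]])
for nm,(u,v) in dict(tip=(461,338),tip2=(457,342),bot=(487,273),bot2=(492,285),bot3=(505,277),leg=(555,340),leg2=(560,360),handle_near=(313,240),h2=(313,270),h3=(314,350),h4=(315,400),rimL=(189,245),rimR=(437,245)).items(): print(nm,(u,v),P[v,u],"rel",rel(P[v,u]))
for n in("scene","side"):
    P=cloud(cam(n),np.load(n+"15.npy"))
    m=(P[...,2]>185)&(P[...,2]<212)&(P[...,0]>640)&(P[...,0]<740)&(P[...,1]>10)&(P[...,1]<70)
    if m.sum(): print(n,m.sum(),np.percentile(P[m],[2,50,98],axis=0))
E
```

```text
[624.3261  36.851  198.2498]
tip (461, 338) [657.4369 104.8886 179.7742] rel [  3.4292 -22.1052 -61.2258]
tip2 (457, 342) [660.8141 104.3975 180.2571] rel [  6.7197 -23.0102 -60.7429]
bot (487, 273) [650.9437 121.2752 150.1489] rel [ -0.9874  -5.0414 -90.8511]
bot2 (492, 285) [656.8906 125.8979 152.8543] rel [  5.4856  -1.1897 -88.1457]
bot3 (505, 277) [649.5121 128.634  152.5779] rel [ -1.4979   2.438  -88.4221]
leg (555, 340) [647.9638 141.0263 182.6559] rel [ -1.5016  14.9267 -58.3441]
leg2 (560, 360) [648.124  140.1738 191.0308] rel [ -1.448   14.0609 -49.9692]
handle_near (313, 240) [602.3807  34.1705 173.0739] rel [-59.9509 -85.4709 -67.9261]
h2 (313, 270) [603.6676  34.3388 183.3079] rel [-58.653  -85.4631 -57.6921]
h3 (314, 350) [631.41    38.0947 197.7578] rel [-30.6591 -85.1672 -43.2422]
h4 (315, 400) [695.3873  46.5311 197.3591] rel [ 33.8704 -84.7085 -43.6409]
rimL (189, 245) [654.8399 -15.3323 143.3254] rel [ -14.0171 -141.0819  -97.6746]
rimR (437, 245) [642.3274  95.4166 142.4961] rel [-12.7358 -29.6358 -98.5039]
scene 177 [[640.6984  27.9429 186.3812]
 [672.5401  46.5482 195.5572]
 [721.842   53.8741 202.5413]]
side 112 [[642.7135  23.6759 187.2967]
 [679.0904  40.7744 195.942 ]
 [715.8588  47.4163 200.2932]]
```

```bash
python3 - <<'E'
from h import *
R=rot(.124,.95)
plan(tcp_for_mid([651.8,126.4,192]),R,step=18,grip=1)
E
```

```text
from [624.3261  36.851  198.2498] t 15.7 d [-1.0388 85.4637  0.9753] rv [ 0.0141 -0.2401 -0.0324] rows needed 5
   -0.2, 17.1, 0.2, 0.0, -0.0, -0.0 , 1
   -0.4, 34.2, 0.4, 0.0, -0.1, -0.0 , 1
   -0.6, 51.3, 0.6, 0.0, -0.1, -0.0 , 1
   -0.8, 68.4, 0.8, 0.0, -0.2, -0.0 , 1
   -1.0, 85.5, 1.0, 0.0, -0.2, -0.0 , 1
```

First half, then a check.

>>> step_arm:
  motion: [0,15,0,0,0,0,1,0,30,0,0,0,0,1,0,42,0,0,0,0,1,0,50,0,0,0,0,1,0,50,0,0,0,0,1]

```text
t: 16.2
ee_pos: [617.6, 87.6, 198.4]
ee_rot: [0.303, -0.059, 0.951, 0.019]
wrist_force: [-0.7, 0.4, -2.9]
gripper_width: 6.9
```

```bash
python3 - <<'E'
from h import *
st=arm.state(); print(st["ee_pos"],st["wrist_force"])
p,d=arm.read_camera("wrist"); cv2.imwrite("pics/wrist16.png",p); np.save("wrist16.npy",d)
p2,d=arm.read_camera("side"); cv2.imwrite("pics/side16.png",cv2.resize(p2[120:300,280:471],None,fx=3,fy=3))
R=rot(.124,.95)
plan(tcp_for_mid([651.8,126.4,192]),R,step=18,grip=1)
E
```

```text
[617.6143  87.5966 198.4428] [-0.6607  0.3869 -2.9229]
from [618.0313  86.5923 198.3885] t 16.3 d [-1.0813 35.3252  1.133 ] rv [ 0.0178 -0.2319 -0.0039] rows needed 2
   -0.5, 17.7, 0.6, 0.0, -0.1, -0.0 , 1
   -1.1, 35.3, 1.1, 0.0, -0.2, -0.0 , 1
```

View pics/wrist16.png

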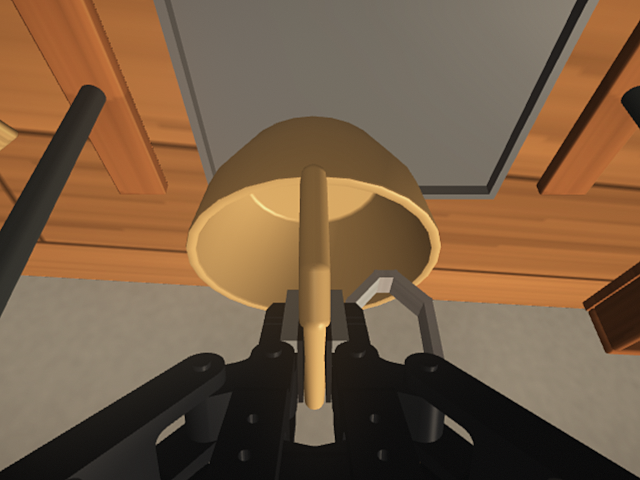

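View pics/side16.png

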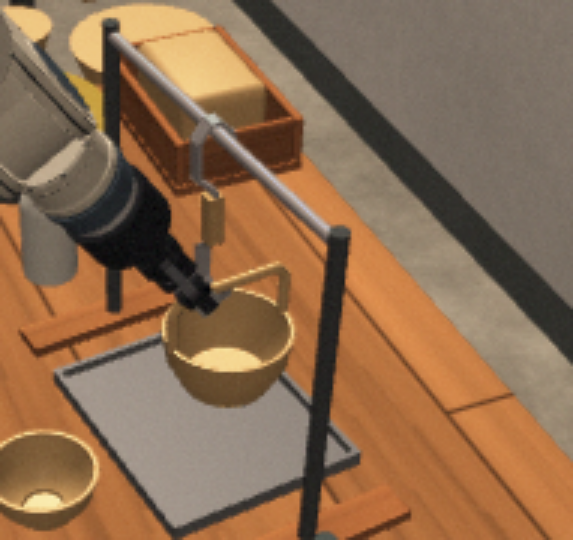

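>>> step_arm:
  motion: [0,9,0,0,0,0,1,0,18,0,0,0,0,1,0,27,0,0,0,0,1,0,34,0,0,0,0,1,0,34,0,0,0,0,1]

```text
t: 16.8
ee_pos: [613.6, 121.5, 198.4]
ee_rot: [0.303, -0.06, 0.951, 0.019]
wrist_force: [0.7, -0.8, -2.2]
gripper_width: 6.9
```

```bash
python3 - <<'E'
from h import *
st=arm.state(); print(st["ee_pos"],st["wrist_force"])
p,d=arm.read_camera("wrist"); cv2.imwrite("pics/wrist17.png",p); P=cloud(cam("wrist",st),d); np.save("P17.npy",P)
p2,d=arm.read_camera("side"); p3,d3=arm.read_camera("scene")
cv2.imwrite("pics/c17.png",np.hstack([cv2.resize(p2[120:300,280:471],(400,376)),cv2.resize(p3[190:330,230:380],(400,376))]))
for n,d in(("side",d),("scene",d3)):
    Q=cloud(cam(n),d); 
    m=(Q[...,2]>342)&(Q[...,0]>600)&(Q[...,0]<690)&(abs(Q[...,1]-125)<25)&(Q[...,2]<380); print(n,m.sum(),np.median(Q[m],0) if m.any() else 0)
R=rot(.124,.95)
plan(tcp_for_mid([651.8,126.4,192]),R,step=18,grip=1)
E
```

```text
[613.6212 121.4915 198.3657] [ 0.7013 -0.8358 -2.1526]
side 5 [649.6653 121.1794 342.1268]
scene 2 [651.3477 131.3896 342.2101]
from [613.8106 120.4464 198.343 ] t 16.95 d [-1.1113  1.2086  1.086 ] rv [ 0.024  -0.2366  0.014 ] rows needed 1
   -1.1, 1.2, 1.1, 0.0, -0.2, 0.0 , 1
```

View pics/wrist17.png

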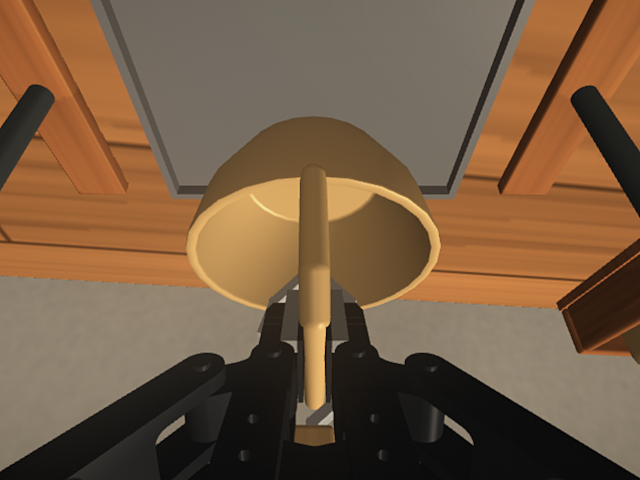

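View pics/c17.png

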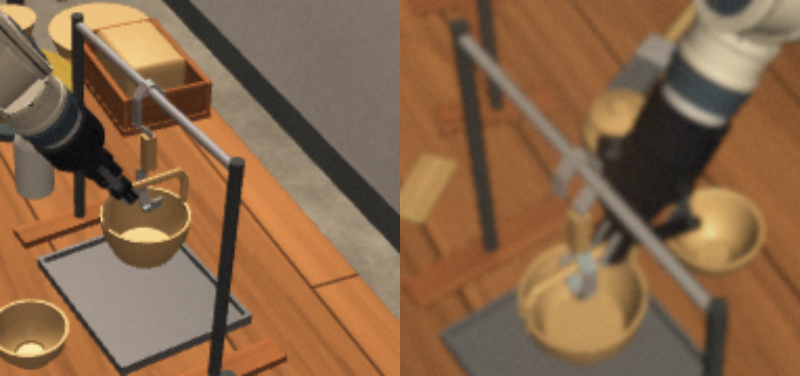

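>>> step_arm:
  motion: [4,1,5.5,0,0,0,1,8,1,11,0,0,0,1,12,1,17,0,0,0,1,16,1,22,0,0,0,1,18,1,25.5,0,0,0,1]

```text
t: 17.45
ee_pos: [613.4, 121.3, 166.0]
ee_rot: [0.302, -0.059, 0.951, 0.019]
wrist_force: [-0.8, 0.3, -3.3]
gripper_width: 6.9
```

>>> step_arm:
  motion: [0,0,0,0,0,0,1,0,0,0,0,0,0,1]

```text
t: 17.65
ee_pos: [613.4, 121.2, 165.7]
ee_rot: [0.302, -0.059, 0.951, 0.019]
wrist_force: [-0.7, -0.5, -2.5]
gripper_width: 7.0
```

```bash
python3 - <<'E'
from h import *
st=arm.state(); print(st["ee_pos"],st["wrist_force"],"handle mid", np.array(st["ee_pos"])+36.9*np.array([.992,.124,0])-[0,0,6.1])
p,d=arm.read_camera("wrist"); cv2.imwrite("pics/wrist18.png",p); P=cloud(cam("wrist",st),d); print("handle near top",P[350,314],P[260,313])
p2,d=arm.read_camera("side"); p3,d3=arm.read_camera("scene")
cv2.imwrite("pics/c18.png",np.hstack([cv2.resize(p2[120:300,280:471],(400,376)),cv2.resize(p3[190:330,230:380],(400,376))]))
E
```

```text
[613.388  121.2432 165.7088] [-0.6568 -0.5277 -2.5138] handle mid [649.9928 125.8188 159.6088]
handle near top [617.8182 122.4024 164.6359] [588.7046 118.4609 147.4801]
```

View pics/c18.png

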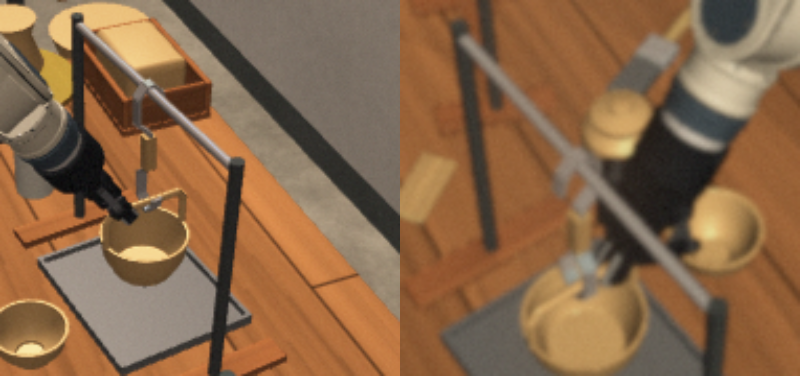

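View pics/wrist18.png

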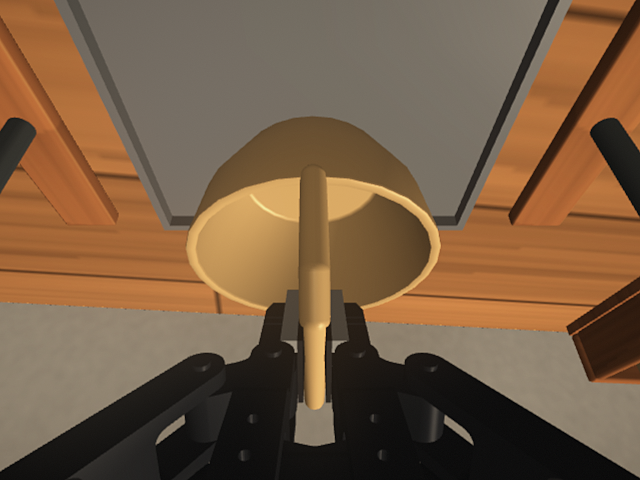

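>>> step_arm:
  motion: [0.6,0,0.8,0,0,0,1,0.9,0,1.2,0,0,0,1,1.2,0,1.6,0,0,0,1,1.2,0,1.6,0,0,0,1]

```text
t: 18.2
ee_pos: [613.5, 121.3, 164.3]
ee_rot: [0.303, -0.059, 0.951, 0.019]
wrist_force: [0.7, 0.1, -2.7]
gripper_width: 7.2
```

>>> step_arm:
  motion: [0.6,0,0.8,0,0,0,1,0.6,0,0.8,0,0,0,1]

```text
t: 18.4
ee_pos: [613.5, 121.3, 163.3]
ee_rot: [0.303, -0.059, 0.951, 0.019]
wrist_force: [0.7, 0.9, -2.8]
gripper_width: 6.9
```

>>> step_arm:
  motion: [0.6,0,0.8,0,0,0,1,1.2,0,1.6,0,0,0,1,1.2,0,1.6,0,0,0,1]

```text
t: 18.7
ee_pos: [614.3, 121.4, 162.4]
ee_rot: [0.304, -0.059, 0.951, 0.019]
wrist_force: [-0.9, 0.1, 3.3]
gripper_width: 6.9
```

>>> step_arm:
  motion: [0.6,0,0.8,0,0,0,1,1.2,0,1.6,0,0,0,1,1.2,0,1.6,0,0,0,1]

```text
t: 19.0
ee_pos: [615.3, 121.4, 161.8]
ee_rot: [0.305, -0.059, 0.95, 0.019]
wrist_force: [-0.2, -0.6, 7.2]
gripper_width: 7.2
```

>>> step_arm:
  motion: [-0.6,0,-0.8,0,0,0,1,-1,0,-1.3,0,0,0,1]

```text
t: 19.2
ee_pos: [614.9, 121.4, 162.9]
ee_rot: [0.305, -0.059, 0.95, 0.019]
wrist_force: [-0.3, -0.1, -1.7]
gripper_width: 6.7
```

```bash
python3 - <<'E'
from h import *
st=arm.state(); print(st["ee_pos"],st["wrist_force"])
p2,d=arm.read_camera("side"); p3,d3=arm.read_camera("scene")
cv2.imwrite("pics/c19.png",np.hstack([cv2.resize(p2[170:260,310:406],(400,376)),cv2.resize(p3[230:330,260:367],(400,376))]))
E
```

```text
[614.9026 121.3817 162.8851] [-0.3296 -0.0782 -1.7189]
```

View pics/c19.png

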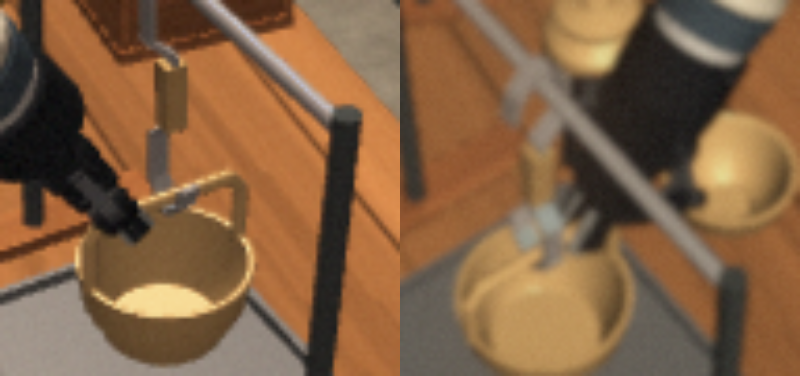

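>>> step_arm:
  motion: [0,0,0,0,0,0,0.8,0,0,0,0,0,0,0.75,0,0,0,0,0,0,0.7,0,0,0,0,0,0,0.6,0,0,0,0,0,0,0.5]
  newtons: 20

```text
t: 19.8
ee_pos: [614.9, 121.4, 162.9]
ee_rot: [0.305, -0.059, 0.95, 0.019]
wrist_force: [-0.8, -0.1, 0.9]
gripper_width: 21.3
```

>>> step_arm:
  motion: [0,0,0,0,0,0,0.3,0,0,0,0,0,0,0.1,0,0,0,0,0,0,0,0,0,0,0,0,0,0,0,0,0,0,0,0,0]

```text
t: 20.3
ee_pos: [614.9, 121.4, 162.8]
ee_rot: [0.305, -0.059, 0.95, 0.019]
wrist_force: [0.6, 0.6, 0.4]
gripper_width: 42.7
```

```bash
python3 - <<'E'
from h import *
st=arm.state(); print(st["ee_pos"],st["wrist_force"],st["gripper_width"])
p,d=arm.read_camera("wrist"); cv2.imwrite("pics/wrist20.png",p)
p2,d=arm.read_camera("side"); p3,d3=arm.read_camera("scene")
cv2.imwrite("pics/c20.png",np.hstack([cv2.resize(p2[120:300,280:471],(400,376)),cv2.resize(p3[190:330,230:380],(400,376))]))
E
```

```text
[614.9335 121.4039 162.8243] [0.5911 0.5793 0.379 ] 42.70705917555774
```

View pics/wrist20.png

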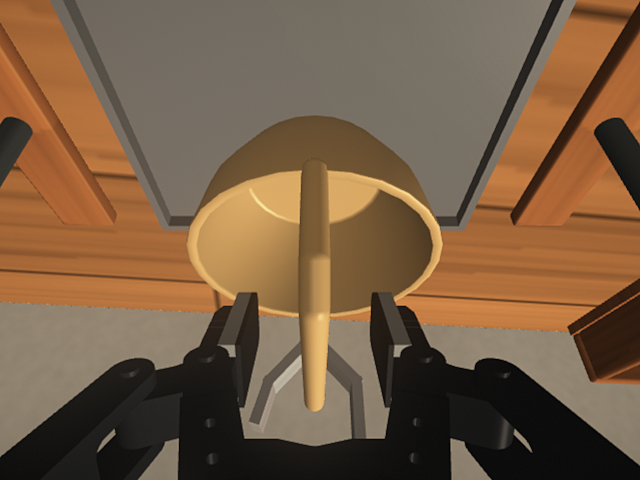

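View pics/c20.png

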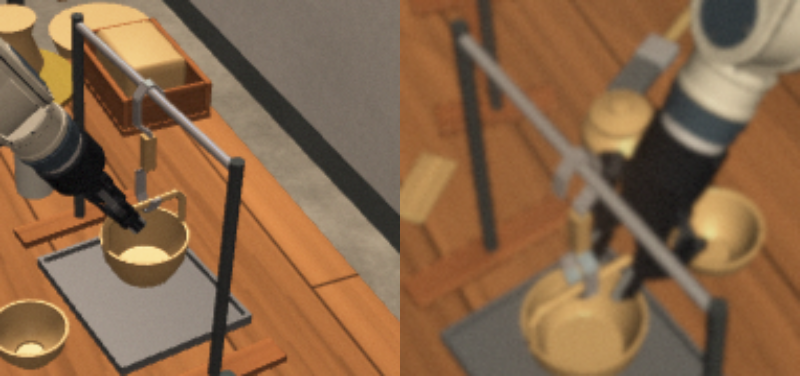

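>>> step_arm:
  motion: [0,0,-10,0,0,0,0,0,0,-25,0,0,0,0,0,0,-45,0,0,0,0,0,0,-70,0,0,0,0,0,0,-100,0,0,0,0]

```text
t: 20.95
ee_pos: [556.2, 114.1, 244.8]
ee_rot: [0.304, -0.059, 0.951, 0.019]
wrist_force: [-0.1, -0.4, -0.3]
gripper_width: 42.6
```

>>> step_arm:
  motion: [0,0,-25,0,0,0,0,0,0,-45,0,0,0,0,0,0,-50,0,0,0,0,0,0,-50,0,0,0,0,0,0,-50,0,0,0,0]

```text
t: 21.45
ee_pos: [527.3, 110.5, 284.7]
ee_rot: [0.304, -0.059, 0.951, 0.019]
wrist_force: [-0.5, 0.2, 0.3]
gripper_width: 42.7
```

```bash
cat > chk.py <<'E'
from h import *
import sys
k=sys.argv[1]
st=arm.state(); print(st["t"],st["ee_pos"],st["wrist_force"],st["joints"])
p,d=arm.read_camera("wrist"); cv2.imwrite(f"pics/wrist{k}.png",p); P=cloud(cam("wrist",st),d); np.save(f"P{k}.npy",P)
m=(P[...,2]>158)&(P[...,2]<172)&(P[...,0]>570)&(P[...,0]<720)&(abs(P[...,1]-125)<15)
Q=P[m]
if len(Q): print("handle top",len(Q),np.percentile(Q,[2,50,98],axis=0),"dz/dx",np.polyfit(Q[:,0],Q[:,2],1)[0])
p2,d2=arm.read_camera("side"); p3,d3=arm.read_camera("scene")
cv2.imwrite(f"pics/c{k}.png",np.hstack([cv2.resize(p2[120:300,280:471],(400,376)),cv2.resize(p3[190:330,230:380],(400,376))]))
for n,dd in(("side",d2),("scene",d3)):
    P=cloud(cam(n),dd); m=(P[...,2]>57+40)&(P[...,2]<57+58)&(P[...,0]>570)&(P[...,0]<740)&(abs(P[...,1]-125)<75)
    Q=P[m]; print(n,"rim",len(Q),np.percentile(Q,[2,50,98],axis=0))
E
python3 chk.py 21
```

```text
21.45 [527.3153 110.4838 284.7486] [-0.4503  0.2023  0.2588] [ 0.02   -0.1135 -0.4952  0.5728  0.0605 -0.0849]
handle top 1332 [[598.82   111.0841 158.1773]
 [646.8602 125.0725 160.82  ]
 [693.6897 139.0813 165.219 ]] dz/dx 0.03296464206593793
side rim 279 [[592.6219  66.3781  97.2539]
 [663.215  105.814  104.8238]
 [707.7924 178.3888 112.1253]]
scene rim 334 [[595.2809  70.3787  97.6717]
 [663.9683 139.431  105.3942]
 [709.8351 185.2176 111.9118]]
```

View pics/wrist21.png

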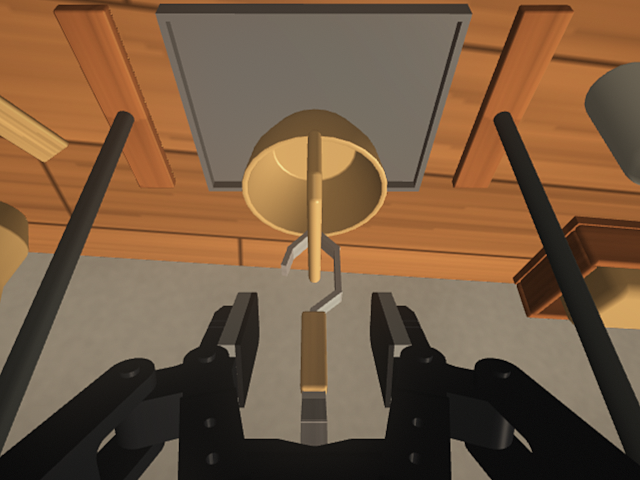

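View pics/c21.png

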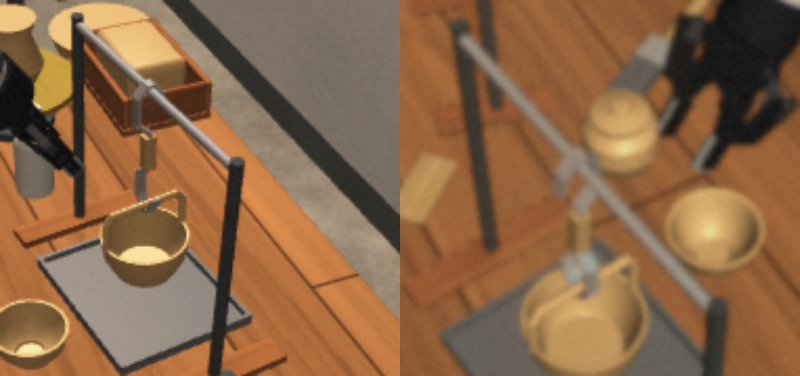

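>>> step_arm:
  motion: [0,0,-20,0,0,0,0,0,0,-30,0,0,0,0,0,0,-30,0,0,0,0,0,0,-30,0,0,0,0,0,0,-30,0,0,0,0]

```text
t: 22.1
ee_pos: [510.3, 108.3, 308.0]
ee_rot: [0.303, -0.059, 0.951, 0.019]
wrist_force: [-0.2, 0.1, 0.3]
gripper_width: 42.6
```

>>> step_arm:
  motion: [0,0,0,0,0,0,0,0,0,0,0,0,0,0,0,0,0,0,0,0,0,0,0,0,0,0,0,0,0,0,0,0,0,0,0]

```text
t: 22.6
ee_pos: [510.3, 108.3, 308.0]
ee_rot: [0.303, -0.059, 0.951, 0.019]
wrist_force: [-0.0, 0.2, 0.2]
gripper_width: 42.8
```

>>> step_arm:
  motion: [0,0,0,0,0,0,0,0,0,0,0,0,0,0,0,0,0,0,0,0,0,0,0,0,0,0,0,0,0,0,0,0,0,0,0]

```text
t: 23.1
ee_pos: [510.3, 108.3, 308.0]
ee_rot: [0.303, -0.059, 0.951, 0.019]
wrist_force: [-0.1, -0.3, -0.2]
gripper_width: 42.9
```

>>> step_arm:
  motion: [0,0,0,0,0,0,0,0,0,0,0,0,0,0,0,0,0,0,0,0,0,0,0,0,0,0,0,0,0,0,0,0,0,0,0]

```text
t: 23.6
ee_pos: [510.3, 108.3, 308.0]
ee_rot: [0.303, -0.059, 0.951, 0.019]
wrist_force: [-0.4, 0.8, 0.3]
gripper_width: 42.6
```

```bash
python3 chk.py 22; python3 - <<'E'
from h import *
fs=[]
for i in range(8):
    p,d=arm.read_camera("wrist"); fs.append(p.astype(int))
print([int(np.abs(fs[i]-fs[0]).max()) for i in range(8)],[round(float(np.abs(fs[i]-fs[0])[60:330,200:420].mean()),3) for i in range(8)])
st=arm.state();P=cloud(cam("wrist",st),d);cv2.imwrite("pics/wrist23.png",p);np.save("P23.npy",P)
E
```

```text
23.6 [510.2791 108.315  308.0132] [-0.37    0.7629  0.2748] [ 0.0149 -0.1557 -0.4672  0.6451  0.0635 -0.0891]
handle top 1146 [[599.2153 110.905  158.2139]
 [647.3104 125.2934 160.8625]
 [693.7357 138.6794 165.399 ]] dz/dx 0.03133451510942284
side rim 292 [[592.0488  65.7091  97.2705]
 [662.7084 108.6702 104.427 ]
 [707.7428 177.1387 112.7363]]
scene rim 333 [[595.9095  69.871   97.4712]
 [664.1337 138.9735 105.3514]
 [709.7737 185.9452 112.2272]]
[0, 26, 27, 27, 27, 27, 27, 27] [0.0, 0.586, 0.592, 0.592, 0.592, 0.59, 0.594, 0.591]
```

View pics/wrist23.png

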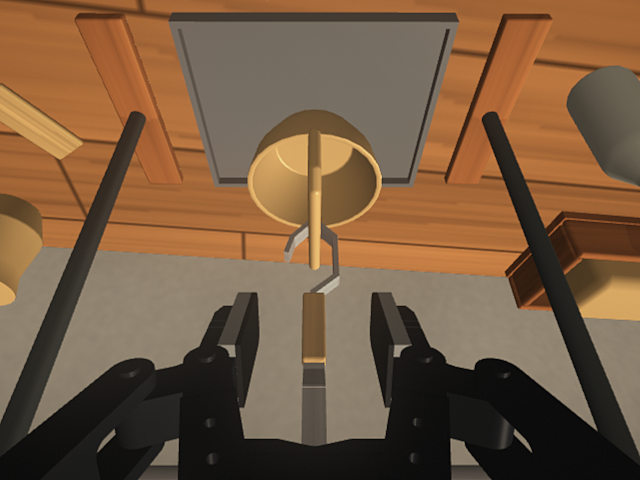

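View pics/c22.png

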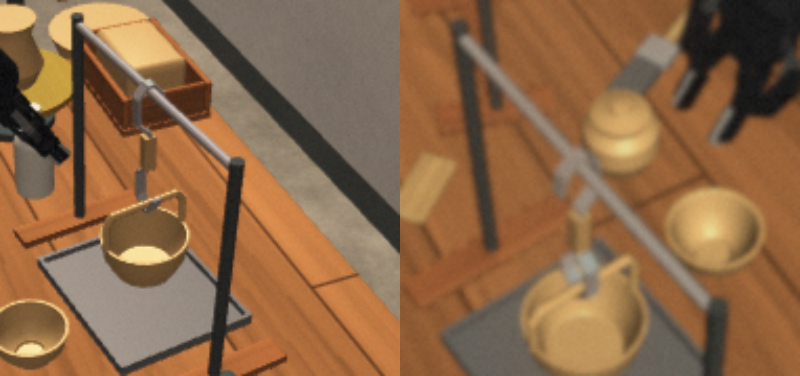

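```bash
python3 - <<'E'
from h import *
P=np.load("P23.npy")
Q=np.array([P[v,314] for v in range(198,264,4)]);print(Q[::3],"handle slope",np.polyfit(Q[:,0],Q[:,2],1)[0])
S=np.array([P[v,313] for v in range(298,358,6)]);print("sleeve",S.mean(0),"dx/dz",np.polyfit(S[:,2],S[:,0],1)[0])
L=np.array([P[v,314] for v in range(135,180,5)]);print("near leg",L[::3])
from rig import arm
for n in ("scene",):
    pass
E
```

```text
[[604.405  120.7945 160.0664]
 [617.2223 122.3996 160.6708]
 [629.8066 123.9749 162.1898]
 [645.1879 125.9014 162.3117]
 [662.1588 128.0273 162.199 ]
 [679.8107 130.2381 162.5903]] handle slope 0.029679178900953895
sleeve [642.7126 124.8518 240.7062] dx/dz -0.03777077861535883
near leg [[589.1892 118.922  109.4454]
 [589.0713 118.8961 126.3549]
 [587.8206 118.7282 143.3885]]
```

```bash
python3 -c "
from rig import arm
print(arm.job_done()); print(arm.state()['t'])"
```

```text
the job is handed in; nothing more can be done
None
the job is handed in; nothing more can be done
```

The hook now hangs over the middle of the high bar, and the arched-handle pot hangs by its handle in the hook's lower bend. I handed the job in at about 24 s on the clock, well inside the 67 s limit.

**One mishap:** on my first try at the high bar I carried the hook about 10 mm too high. The jog in its stem touched the bar, with a peak of about 28 N on the wrist, and the hook tilted about 0.2 rad in the grip. I backed off, re-levelled it, came in lower and seated it cleanly.

**Last checks:**

| Check | Measured |
|---|---|
| Hook lean | about 0.04 rad |
| Hook position along the bar | within a few mm of the middle |
| Handle centre height | about 157 mm (seat at about 158 mm) |
| Handle middle from the seat, along the hook's x | about 2 mm short |
| Handle tilt | about 0.03 rad |
| Pot foot height, worked out from the handle | about 47 mm, against the 16 mm tray |

- **Stillness:** wrist pictures taken over about 0.4 s showed no motion, and the gripper was open and well clear.
- **Camera disagreement:** the scene and side cameras differed from each other by up to about 5 mm, and by about 13 mm on the high bar's posts. For the final placing I relied on the wrist camera.
- **Bystanders:** those visible in the last pictures look unmoved. I did not measure each one individually.

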